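# Hang washed canisters on the draining rack

### The arm

A 6-joint arm with a two-finger parallel gripper is mounted at the origin on a cart in front of the work surface, level with it; the furniture and walls round the work are solid. World frame = base frame: x ahead of the robot, y to its left, z up, the work surface at z = 0. Lengths are in mm, angles in rad, forces in N, time in s.
With the tool pointing down it reaches from about 400 to 925 mm from the base axis. Payload 12.5 kg.
Tool frame: the origin (TCP) lies at the very end of the fingers, on their centre line; the grasp point (between the pads) lies 19 mm behind it; z points along the fingers, y is the line along which they close (so a half turn about z gives the same grasp; the last joint's range is limited). The gripper opens to 95 mm and grips with 3 to 60 N. Pads are 20 mm wide; open, the fingers measure 119 mm over their backs; the gripper's body (75 mm by 180 mm) begins 59 mm behind the grasp point.
Start: joints at [-1.232, 0.491, 1.559, -0, 1.092, -0.106], TCP at [268.948, -564.193, 214.661] pointing down, gripper open.
Joint ranges: [-3.1, 3.1], [-0.84, 2.19], [0.05, 2.79], [-1.13, 4.28], [0.06, 2.93], [-2.69, 2.69]. Speed limits (rad/s): [2.22, 2.22, 2.79, 3.14, 3.14, 3.14].

### API

Orientations are given as [roll, pitch, yaw] about the fixed x, y, z axes, in that order (R = Rz(yaw) Ry(pitch) Rx(roll)).
In Python, from cell import * gives the robot as it stands.
- The arm moves only by the tool jog_arm, never from a script. Its argument "targets" is a list of rows, each an object with "turn": the turn, a rotation vector about the world's x, y, z in degrees, a list of three; "slide": the shift along the world's x, y, z in mm, a list of three; "claw": the opening in per cent of the stroke, from 0 (shut) to 100 (fully open). In form: [{"turn": [wx, wy, wz], "slide": [x, y, z], "claw": claw}, ...]. A call has 1 to 5 rows; each row shifts and turns the commanded pose from where the row before left it; what a row does not reach is not made up. A row lasts 1/8 s, in which the tool goes at most 62.5 mm and 10.7 degrees, less where a joint would pass 70% of its speed; a pose out of reach is approached as far as the arm can. A call with a gripper value outside its range is refused whole. The fingers move at their own pace and stop on an object; the grip force is fixed at half the most. Time passes only in rows, so rows that do not move let the fingers close. It gives the time, the measured TCP pose, the force, the opening and the grip force at its end, in the units of the state.
- state(): the state, without advancing time (a new reading comes with each control period).
- read_camera(name): name is "scene" or "top" or "wrist"; returns a dict with "frame" (384x512x3 uint8, blue, green, red), "mtx" (3x3 intrinsics, pixels), "R" (3x3) and "t" (3): a world point X has camera coordinates R X + t. Camera axes: x right, y down, z forward; pixel columns grow to the right and rows downward; lengths in mm; the calibration is good to about 2 mm. The wrist camera is an equidistant fisheye: a pixel r from the principal point sees the ray r / f radians off the axis. A picture is of the moment at which its call begins. There is no depth.
- job_done(): hands the job in; it is judged then, once.
Trained networks look in the newest picture that a camera, given by its name, has taken for a name from the list of things; names that differ only in an ending like _2 or _b are one class to them, and where a whole thing is asked for, a point or a joint stands for the part that bears it (a point fixed in the world has none). Each returns a list of dicts, best first, with "conf" (0 to 1); they miss things now and then, are a little off and sometimes report something else, mostly with a low value. They report only what shows in the picture. A call takes as long as a camera call. They do not tell look-alikes from the thing itself.
- look_for(query, camera): "xy" ([column, row] in pixels, amid what is visible of it).
The state is a dict: "t": time; "joints": joint angles; "qvel": joint speeds; "tau": joint torques, N m; "eef_pos": TCP position; "tcp_rot": TCP orientation; "ft_force": force on the tool from outside, world axes, zero at the start; "moment": the same for the moment, N m; "opening": opening from 0.0 (shut) to 1.0 (fully open); "grip_force": force on a finger pad.
Only numpy, scipy, OpenCV 4.12 (cv2) and the standard library are available. Lean on these libraries where they do the work, as an engineer would, in place of code of your own. Each camera call takes 0.05 s, during which the arm holds its last target. There are 200 camera calls.

### The job

The two white square canisters have just been washed. Hang each one mouth down on a free peg of the draining rack, one to a peg, right on until the inside of its base rests on the end of the peg, so that they drain. Let go of them there, and do not shift or knock over the pepper mill, the jam jar or the washing-up liquid.

Things in the scene. Friction and masses are not known exactly. Their poses are not given: they have to be found in the camera images.
- tall_jar: the tall canister: white glazed porcelain, open at one end, square section 62 x 62 mm with rounded corners, 112 mm long, walls 4 mm, base 6 mm thick, 0.3 kg. It starts standing mouth up. Origin at its very centre (31 mm from each side face, 56 mm from base and rim); z points from the base to the mouth, x and y square to the flat side faces
- short_jar: the short canister: the same porcelain and the same 62 x 62 mm section, 84 mm long, walls 4 mm, base 6 mm thick, 0.24 kg. It starts lying on one flat side, mouth pointing anywhere. Origin at its very centre (42 mm from base and rim); z points from the base to the mouth, x and y square to the flat side faces
- tall_jar_floor (a point): centre of the inside of the tall canister's base (50 mm from its origin, towards the base)
- short_jar_floor (a point): centre of the inside of the short canister's base (36 mm from its origin, towards the base)
- rack: draining rack, fixed: grey tray 190 (x) by 310 mm (y), 20 mm high, with a low wire frame (front bar 38 mm up, rear bar 47 mm up). Origin at the centre of its underside. Three pegs in a row along y, 100 mm apart, rise from the rear bar and lean 35 degrees (0.61 rad) from vertical to the rack's front (-x), which looks ahead and to the robot's right; y points roughly back to the robot
- peg_near: the peg nearest the robot, free: hairpin of 6 mm steel wire, 36 mm over its two legs, 121 mm long, longer than either canister is deep. Origin at its foot on the rear bar (rack x 55, y 100, z 47 mm); z up along the peg, y across the legs (the rack's y); +x is the upper side of the leaning peg, on which a hung canister's inner wall comes to rest
- peg_middle: the middle peg, free: same as the near peg, foot at the middle of the rear bar (rack x 55, y 0, z 47 mm). Keep the arm clear of the room round the rack: the tiled wall behind it is the upright plane x + y = 1.19 m of the base frame; on the right a wall cabinet, from 580 mm above the worktop up, ends with its door handle at x - y = 0.92 m
- peg_near_tip (a point): outer end of the near peg's bend, 121 mm up the peg from its foot
- peg_middle_tip (a point): outer end of the middle peg's bend, 121 mm up the peg from its foot
- hung_mug: striped mug that already hangs mouth down on the rack's far peg (fixed): 80 mm across, 93 mm long, handle to the rack's front; its wall stands 58 mm from the middle peg's centre line. Origin: centre of its underside, handle included
- pepper_mill: bystander: brown wooden pepper mill, round, 58 mm wide, 170 mm high, standing close behind the tall canister; origin at the centre of its underside
- jam_jar: bystander: closed jam jar, round, 69 mm wide, 99 mm high, standing at the front, towards the robot; origin at the centre of its underside
- dish_soap: bystander: green washing-up liquid bottle, 51 x 86 mm, 235 mm high, behind the work, near the kettle; origin at the centre of its underside
There are look-alikes about, which are no part of the job. Leave any purple look-alike of the tall_jar alone. What is shaped like the short_jar but black is not meant.

How it is judged:
By the outcome, as a careful person would: the job done as asked, in the order asked, and still so for the second after the job is handed in, with the robot touching nothing.
It also fails if it takes over 72 s, if anything falls off the work surface, if the arm or the gripper's body presses on something with over 40 N, if the wrist force passes 120 N, or if a joint passes its speed limit or range.

## Working session

There is one attempt and no reset: what is moved stays moved. The work goes in short steps, Python scripts to look and compute and a tool call to move; the robot and the scene stay as the last step left them, time stands still between calls to the robot, and variables do not carry over. Pictures are saved under pics/ and viewed, at most 10 in all, crops included, and the job is handed in when it is done.

Besides the shell and the picture viewer there is one more tool, called after ">>>" as name([rows], argument=value, ...), one row to a line, values as JSON. jog_arm: Moves the arm, as the interface text tells. Its arguments: {"type":"object","properties":{"targets":{"type":"array","items":{"type":"object","properties":{"turn":{"type":"array","items":{"type":"number"}},"slide":{"type":"array","items":{"type":"number"}},"claw":{"type":"number"}}}}},"required":["targets"]}

```bash
mkdir -p pics; ls; python3 - <<'E'
from cell import *
import cv2,numpy as np
for n in("scene","top"):
    d=read_camera(n); cv2.imwrite(f"pics/{n}0.png",cv2.resize(d["frame"],(800,600),interpolation=cv2.INTER_CUBIC))
    print(n,d["mtx"].round(1).tolist(),d["R"].round(3).tolist(),d["t"].round(1).tolist())
    for q in("tall_jar","short_jar","rack","peg_near","peg_middle","peg_near_tip","peg_middle_tip","hung_mug","pepper_mill","jam_jar","dish_soap"):
        print(q,[(np.round(r["xy"]).tolist(),round(r["conf"],2)) for r in look_for(q,n)][:4])
s=state();print(s["t"],s["eef_pos"],s["tcp_rot"])
E
```

```text
pics
scene [[471.4, 0.0, 250.5], [0.0, 471.4, 195.7], [0.0, 0.0, 1.0]] [[-0.69, -0.724, 0.015], [-0.33, 0.296, -0.896], [0.644, -0.623, -0.443]] [406.4, 300.4, 1076.9]
tall_jar [([281.0, 188.0], 0.69), ([242.0, 216.0], 0.66)]
short_jar [([318.0, 191.0], 0.94), ([321.0, 215.0], 0.79), ([239.0, 254.0], 0.64), ([241.0, 212.0], 0.41)]
rack [([195.0, 270.0], 0.92)]
peg_near [([242.0, 253.0], 0.51)]
peg_middle [([197.0, 243.0], 0.68)]
peg_near_tip [([245.0, 248.0], 0.56)]
peg_middle_tip [([197.0, 241.0], 0.77)]
hung_mug [([159.0, 241.0], 0.93)]
pepper_mill [([228.0, 186.0], 0.88)]
jam_jar [([307.0, 243.0], 0.78)]
dish_soap [([242.0, 250.0], 0.74), ([180.0, 196.0], 0.61)]
top [[409.6, 0.0, 254.7], [0.0, 409.6, 184.5], [0.0, 0.0, 1.0]] [[0.027, -0.999, 0.018], [-0.987, -0.03, -0.157], [0.158, -0.013, -0.987]] [10.2, 578.9, 988.7]
tall_jar [([250.0, 178.0], 0.82), ([338.0, 161.0], 0.8), ([256.0, 267.0], 0.58)]
short_jar [([380.0, 199.0], 0.89), ([346.0, 232.0], 0.76)]
rack [([159.0, 213.0], 0.66)]
peg_near [([183.0, 236.0], 0.62)]
peg_middle [([153.0, 215.0], 0.57)]
peg_near_tip []
peg_middle_tip [([146.0, 209.0], 0.59)]
hung_mug [([129.0, 177.0], 0.95), ([345.0, 235.0], 0.67)]
pepper_mill [([276.0, 137.0], 0.64)]
jam_jar [([256.0, 267.0], 0.61)]
dish_soap [([199.0, 115.0], 0.61)]
1.2 [ 268.94775803 -564.16658074  214.64371187] [ 3.14154404e+00 -1.66550039e-05  4.44779940e-01]
```

View pics/scene0.png

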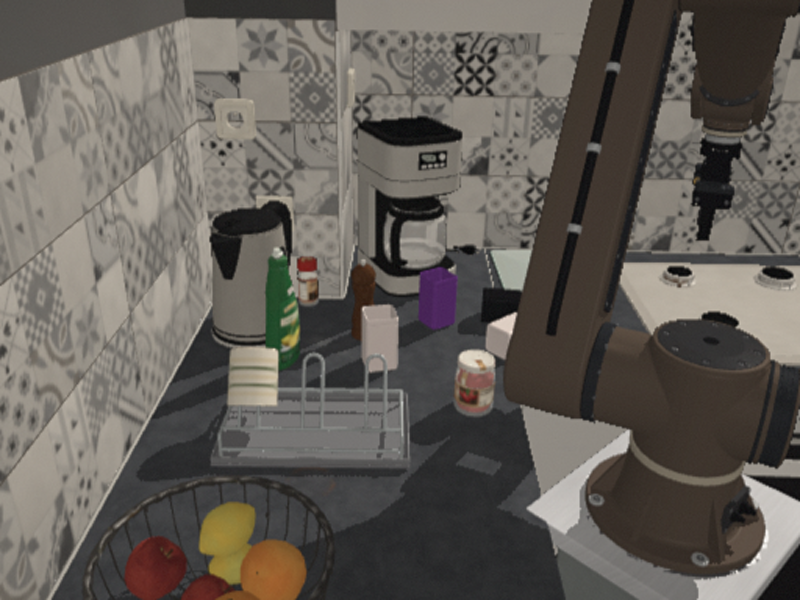

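View pics/top0.png

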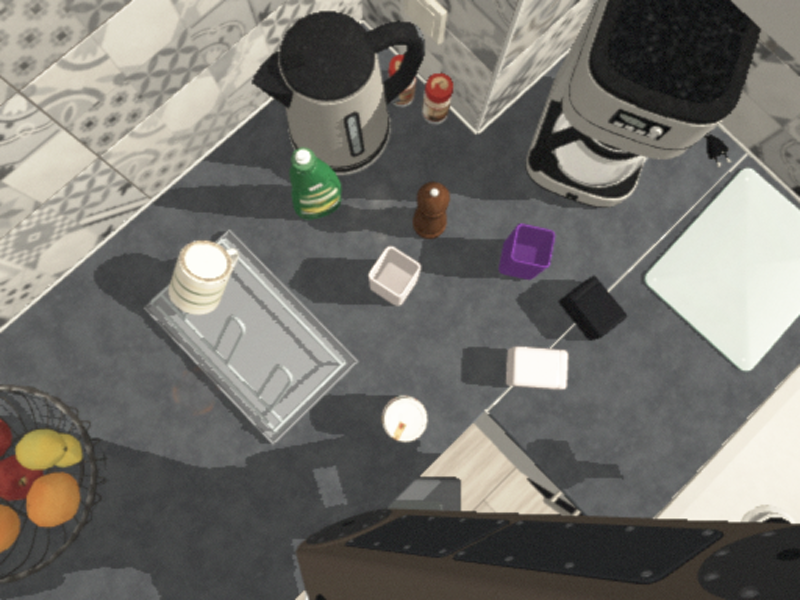

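Scene: white tall canister at (242,216), white short one near (321,215), purple look-alike (281,188), black one (318,191). Top: white tall (252,176), white short lying (344,235), purple (338,161), black (380,199). The white ones fit the description; I confirm with crops.

```bash
python3 - <<'E'
from cell import *
import cv2,numpy as np
for n,(a,b,c,d0),k in(("top",(90,130,400,302),2.58),("scene",(130,150,360,310),3.47)):
    d=read_camera(n); f=d["frame"][b:d0,a:c]; f=cv2.resize(f,None,fx=k,fy=k,interpolation=cv2.INTER_CUBIC)
    f=np.clip(255*(f/255.)**.75,0,255).astype('u1'); cv2.imwrite(f"pics/{n}1.png",f[:600,:800]); np.save(n+".npy",d["frame"])
E
```

```text
(no output)
```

View pics/top1.png

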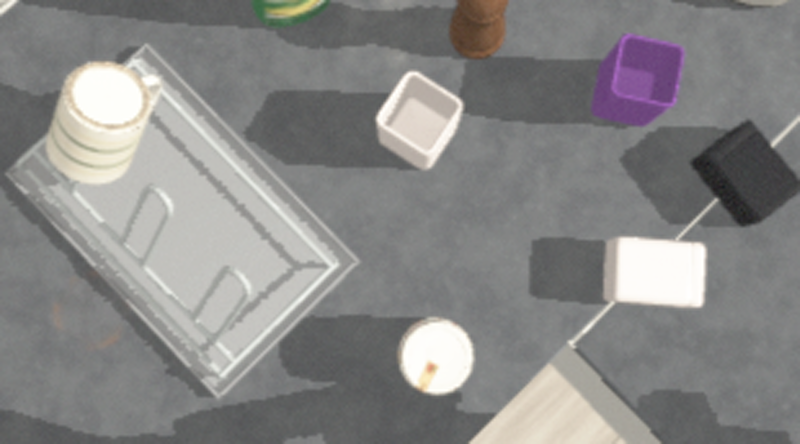

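View pics/scene1.png

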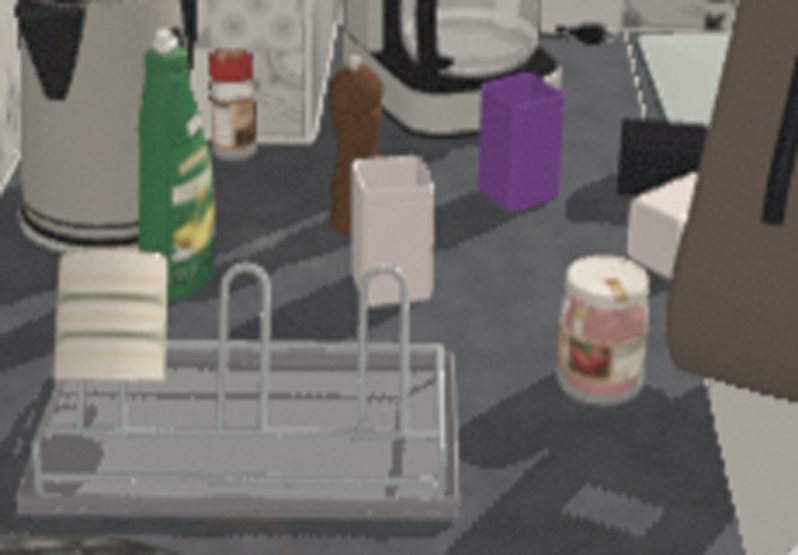

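The white jars are confirmed: tall one (upright, mouth up) at top crop (420,120), with the mill behind it; short one lying at (655,272), long axis along the image's horizontal; pegs: middle tip (158,187), near tip (236,267) in top, (245,264)/(384,266) in the scene crop. Which end of the short jar is the mouth is not yet clear.

```bash
cat > h.py <<'E'
import numpy as np,cv2
from scipy.spatial.transform import Rotation as Ro
from scipy.optimize import least_squares,minimize
C35,S35=np.cos(np.radians(35)),np.sin(np.radians(35))
def proj(d,X):
    c=np.atleast_2d(X)@d["R"].T+d["t"]; return (c[:,:2]/c[:,2:])*[d["mtx"][0,0],d["mtx"][1,1]]+d["mtx"][:2,2]
def back(d,uv,z):
    r=d["R"].T@np.linalg.solve(d["mtx"],[*uv,1]); o=-d["R"].T@d["t"]; return o+r*(z-o[2])/r[2]
def peg2rack(p,y): x,yy,z=p; return [55+x*C35-z*S35,y+yy,47+x*S35+z*C35]
def w(p,X): 
    c,s=np.cos(p[2]),np.sin(p[2]); X=np.atleast_2d(X).astype(float); return np.c_[p[0]+c*X[:,0]-s*X[:,1],p[1]+s*X[:,0]+c*X[:,1],X[:,2]]
E
cat > m.py <<'E'
from cell import *
from h import *
D={n:read_camera(n) for n in("top","scene")}
un={"top":lambda u:(np.array(u)+.5)/2.58-.5+[90,130],"scene":lambda u:(np.array(u)+.5)/3.47-.5+[130,150]}
P=[([0,0,118],0),([0,0,118],100),([0,-15,0],0),([0,15,0],0),([0,-15,0],100),([0,15,0],100)]
X=np.array([peg2rack(*p) for p in P])
obs={"top":[(158,189),(236,269),(124,237),(146,262),(197,308),(217,325)],"scene":[(245,267),(384,269),(222,430),(266,430),(363,432),(405,437)]}
f=lambda p:np.concatenate([(proj(D[n],w(p,X))-un[n](obs[n])).ravel() for n in obs])
r=least_squares(f,[650,50,2.36],loss="soft_l1",x_scale=[100,100,.3])
print("rack",r.x.round(3),f(r.x).reshape(2,6,2).round(1).tolist())
tray=w(r.x,[[a*95,b*155,h] for a in(-1,1) for b in(-1,1) for h in (0,20)])
for n in D: print(n,((proj(D[n],tray)-([90,130] if n=="top" else [130,150]))*(2.58 if n=="top" else 3.47)).round().tolist())
np.save("rack.npy",r.x)
def mask(n,seed):
    im=D[n]["frame"]; g=im.min(2).astype(int); sat=im.max(2).astype(int)-g
    m=((g>115)&(sat<45)).astype('u1'); k,l=cv2.connectedComponents(m)
    b=l==l[seed[1],seed[0]] if l[seed[1],seed[0]] else m*0>0
    b=b.astype('u1'); c=cv2.findContours(b,0,2)[0]; cv2.drawContours(b,c,-1,1,-1); return b
def box(p,s): return w(p,[[a*s[0],b*s[1],h] for a in(-1,1) for b in(-1,1) for h in(0,s[2])])
def fit(ms,s,p0):
    def cost(p):
        t=0
        for n,m in ms.items():
            h=cv2.convexHull((proj(D[n],box(p,s))*16+0).astype(np.int32)); q=np.zeros_like(m); cv2.fillConvexPoly(q,h,1,shift=4)
            t+=(q!=m).sum()/m.sum()
        return t
    best=None
    for y in np.arange(0,np.pi,np.pi/12):
        o=minimize(cost,[*p0,y],method="Nelder-Mead",options=dict(initial_simplex=[[*p0,y],[p0[0]+15,p0[1],y],[p0[0],p0[1]+15,y],[*p0,y+.2]]))
        if best is None or o.fun<best.fun: best=o
    return best.x.round(3),round(best.fun,3)
ms={n:mask(n,s) for n,s in(("top",(245,185)),("scene",(242,222)))}; print([m.sum() for m in ms.values()])
c=back(D["top"],(252,177),100); print("tall",fit(ms,(31,31,112),c[:2]))
ms={"top":mask("top",(344,235))}; print(ms["top"].sum())
c=back(D["top"],(344,235),62); print("short",fit(ms,(42,31,62),c[:2]))
print("mill",back(D["top"],(274,150),0),"top mill",back(D["top"],(278,122),170),"jam",back(D["top"],(259,268),99),"soap",back(D["top"],(203,135),0))
E
python3 m.py
```

```text
rack [503.948 263.169   2.39 ] [[[2.9, 0.3], [3.4, 0.6], [0.6, 1.1], [0.4, 0.0], [0.2, 2.4], [1.0, 4.6]], [[-1.3, -0.1], [-1.6, -0.3], [-1.9, 0.5], [-2.4, 0.6], [-2.1, 0.2], [-2.1, -1.2]]]
top [[151.0, 43.0], [146.0, 38.0], [363.0, 255.0], [362.0, 254.0], [13.0, 173.0], [6.0, 170.0], [226.0, 393.0], [222.0, 395.0]]
scene [[62.0, 367.0], [60.0, 346.0], [446.0, 370.0], [446.0, 349.0], [12.0, 518.0], [9.0, 495.0], [452.0, 520.0], [453.0, 498.0]]
[np.uint64(887), np.uint64(2016)]
tall (array([594.928,  33.108,   1.008]), np.float64(0.717))
4186
short (array([ 458.337, -199.942,    1.527]), np.float64(0.755))
mill [680.84242226 -23.03860915   0.        ] top mill [704.19008186 -20.6924458  170.        ] jam [374.25488369  12.11368772  99.        ] soap [716.11610992 168.46020475   0.        ]
```

>>> jog_arm([
  {"turn": [0,0,10],"slide": [30,40,20],"claw": 100},
  {"turn": [8,0,0],"slide": [30,40,20],"claw": 100},
  {"turn": [0,-8,0],"slide": [20,40,20],"claw": 100},
  {"turn": [0,-8,0],"slide": [20,40,0],"claw": 100},
  {"turn": [8,0,0],"slide": [0,40,0],"claw": 100},
])

```text
t: 2.02
eef_pos: [369.0, -361.8, 275.6]
tcp_rot: [-3.076, -0.392, 0.607]
ft_force: [-0.3, 0.4, 0.0]
opening: 1.0
grip_force: 0.0
```

```bash
python3 - <<'E'
s=open('m.py').read()
s=s.replace("def mask(n,seed):","def mask(n,seed,th,win):").replace("g>115","g>th").replace("k,l=","w0=m*0; w0[win[1]:win[3],win[0]:win[2]]=1; m=m*w0; k,l=")
i=s.index("ms={n:mask"); 
s=s[:i]+'''
ms={"top":mask("top",(245,185),100,(225,150,280,200)),"scene":mask("scene",(242,210),130,(225,190,260,242))}
for n,m in ms.items(): print(n,m.sum(),cv2.boundingRect(m))
c=back(D["top"],(252,177),100)
print("tall",fit(ms,(31,31,112),c[:2])); [print(n,fit({n:ms[n]},(31,31,112),c[:2])) for n in ms]
ms={"top":mask("top",(344,235),150,(315,215,370,255))}; print(ms["top"].sum(),cv2.boundingRect(ms["top"]))
c=back(D["top"],(344,235),62); print("short",fit(ms,(42,31,62),c[:2]))
np.save("j.npy",state()["joints"])
s=state(); print(s["joints"],s["eef_pos"],s["tcp_rot"])
'''
open('m.py','w').write(s)
E
python3 m.py | grep -v "^\(top\|scene\) \[\["
```

```text
rack [503.948 263.169   2.39 ] [[[2.9, 0.3], [3.4, 0.6], [0.6, 1.1], [0.4, 0.0], [0.2, 2.4], [1.0, 4.6]], [[-1.3, -0.1], [-1.6, -0.3], [-1.9, 0.5], [-2.4, 0.6], [-2.1, 0.2], [-2.1, -1.2]]]
top 1645 (225, 150, 55, 50)
scene 675 (232, 195, 23, 44)
tall (array([595.502,  26.054,   0.828]), np.float64(0.849))
top (array([594.482,  27.914,   0.733]), np.float64(0.441))
scene (array([606.979,  16.125,   0.83 ]), np.float64(0.372))
887 (328, 215, 36, 34)
short (array([ 458.785, -201.374,    1.589]), np.float64(0.189))
[-1.10285843  0.31061583  1.7453172   0.39744689  1.24091487 -0.31133783] [ 368.74518413 -362.820768    274.77021956] [-3.07280667 -0.3899612   0.60592022]
```

```bash
python3 - <<'E'
s=open('m.py').read()
s=s.replace('(158,189),(236,269)','(167,189),(244,271)').replace('(217,325)]','(219,335)]')
s=s.replace('(245,185),100','(245,185),150').replace("b=b.astype('u1');","b=b.astype('u1'); b=cv2.morphologyEx(b,cv2.MORPH_CLOSE,np.ones((5,5))); ").replace("-1,1,-1); return b","-1,1,-1); return cv2.morphologyEx(b,cv2.MORPH_OPEN,np.ones((7,7)))")
open('m.py','w').write(s)
E
python3 m.py
```

```text
rack [503.635 261.248   2.378] [[[0.3, 0.5], [0.8, 0.4], [1.3, 1.0], [0.9, 0.0], [0.5, 2.7], [0.4, 1.1]], [[-0.6, -0.3], [-0.9, -0.3], [-1.5, 0.2], [-2.0, 0.4], [-1.7, 0.2], [-1.7, -1.1]]]
top [[155.0, 43.0], [151.0, 38.0], [364.0, 258.0], [364.0, 257.0], [16.0, 171.0], [8.0, 168.0], [225.0, 394.0], [222.0, 396.0]]
scene [[66.0, 365.0], [64.0, 344.0], [449.0, 371.0], [450.0, 350.0], [13.0, 515.0], [10.0, 492.0], [453.0, 521.0], [454.0, 498.0]]
top 0 (0, 0, 0, 0)
scene 659 (233, 196, 22, 39)
tall (array([587.808,  34.406,   0.   ]), np.float64(inf))
top (array([587.808,  34.406,   0.   ]), np.float64(inf))
scene (array([610.392,   8.937,   0.826]), np.float64(0.382))
881 (328, 222, 36, 27)
short (array([ 458.862, -201.15 ,    1.585]), np.float64(0.18))
[-1.10347307  0.31174923  1.74263691  0.3954069   1.23703118 -0.31173963] [ 369.01391806 -365.39046033  274.6854214 ] [-3.07808468 -0.38679769  0.60729819]m.py:25: RuntimeWarning: divide by zero encountered in divide
  t+=(q!=m).sum()/m.sum()
  np.max(np.abs(fsim[0] - fsim[1:])) <= fatol):
```

>>> jog_arm([
  {"turn": [0,0,10],"slide": [0,40,30],"claw": 100},
  {"turn": [0,0,10],"slide": [0,40,30],"claw": 100},
  {"turn": [0,6,0],"slide": [0,30,30],"claw": 100},
])

```text
t: 2.6
eef_pos: [368.8, -254.6, 365.5]
tcp_rot: [-2.985, -0.324, 0.925]
ft_force: [0.4, 0.1, 0.1]
opening: 1.002
grip_force: 0.0
```

```bash
python3 - <<'E'
from cell import *
from h import *
d=read_camera("wrist"); s=state()
print(d["mtx"].round(1).tolist(),d["R"].round(3).tolist(),d["t"].round(1).tolist())
print(s["joints"].round(4).tolist(),s["eef_pos"].round(2).tolist(),s["tcp_rot"].round(4).tolist(),s["t"])
cv2.imwrite("pics/w0.png",cv2.resize(d["frame"],(800,600),interpolation=cv2.INTER_CUBIC))
for q in("tall_jar","short_jar"): print(q,[(np.round(r["xy"]).tolist(),round(r["conf"],2)) for r in look_for(q,"wrist")][:4])
E
```

```text
[[297.3, 0.0, 258.2], [0.0, 297.3, 190.2], [0.0, 0.0, 1.0]] [[0.818, -0.555, -0.147], [-0.565, -0.824, -0.034], [-0.102, 0.111, -0.989]] [-389.4, 41.1, 613.8]
[-0.909, 0.1783, 1.659, 0.2624, 1.5458, -0.3262] [369.79, -252.77, 369.4] [-2.9861, -0.3194, 0.9243] 2.65
tall_jar [([296.0, 20.0], 0.92), ([383.0, 88.0], 0.86)]
short_jar [([309.0, 159.0], 0.88), ([386.0, 172.0], 0.81)]
```

View pics/w0.png

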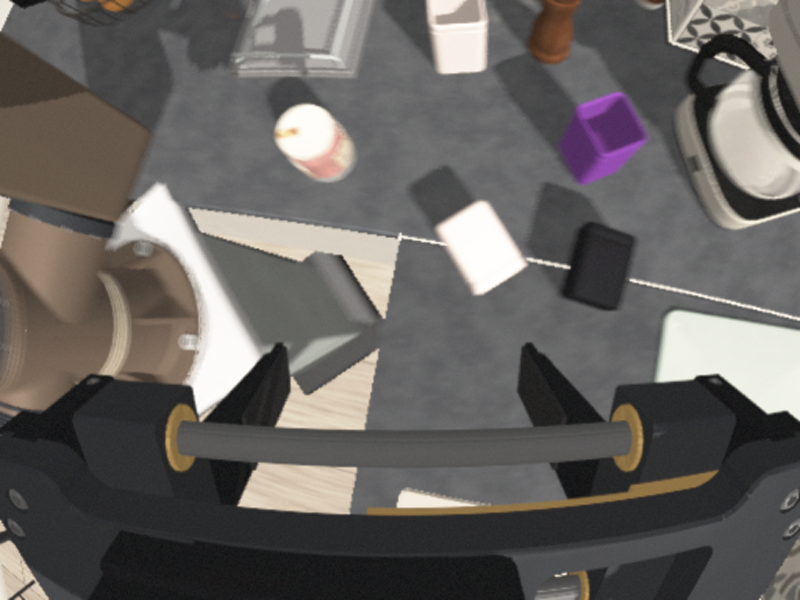

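```bash
python3 - <<'E'
import numpy as np,cv2
s=np.load("scene.npy");t=np.load("top.npy")
z=lambda f,k:cv2.resize(f,None,fx=k,fy=k,interpolation=cv2.INTER_NEAREST)
a=z(s[190:240,300:340],8)   # 320x400
b=z(t[150:200,228:285],8)   # 456x400
a=np.clip(a.astype(float)*1.0,0,255).astype('u1')
cv2.imwrite("pics/m2.png",np.hstack([a,b]))
E
```

```text
(no output)
```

View pics/m2.png

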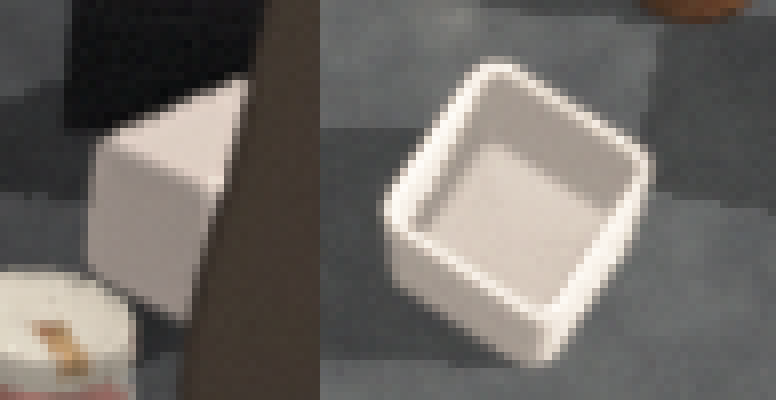

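The scene crop shows the short jar's end towards +y as a solid face, so its mouth points to −y. The top crop shows the tall jar's rim corners at about (249,158), (270,171), (256,189), (236,175).

```bash
cat > k.py <<'E'
from h import *
import itertools
S=[([-1.232,.491,1.559,0,1.092,-.106],[268.948,-564.17,214.65],[3.14154,0,.44478]),
([-1.10347307,.31174923,1.74263691,.3954069,1.23703118,-.31173963],[369.01391806,-365.39046033,274.6854214],[-3.07808468,-.38679769,.60729819]),
([-.909,.1783,1.659,.2624,1.5458,-.3262],[369.79,-252.77,369.4],[-2.9861,-.3194,.9243])]
E
cat > t.py <<'E'
from k import *
from cell import *
z=lambda a:Ro.from_euler('z',a); y=lambda a:Ro.from_euler('y',a)
for s4,s6 in itertools.product((1,-1),(1,-1)):
    E=[]
    for q,p,r in S:
        M=z(q[0])*y(q[1]+q[2])*z(s4*q[3])*y(q[4])*z(s6*q[5])
        E.append((M.inv()*Ro.from_euler('xyz',r)).as_rotvec().round(3).tolist())
    print(s4,s6,E)
    A=[];b=[]
    for q,p,r in S:
        F=z(q[0]);U=F*y(q[1]);W=U*y(q[2]);M=W*z(s4*q[3])*y(q[4])
        A.append(np.c_[F.apply([1,0,0]),F.apply([0,1,0]),[0,0,1],U.apply([0,0,1]),W.apply([1,0,0]),W.apply([0,0,1]),M.apply([0,0,1])]);b.append(p)
    x,res,rk,_=np.linalg.lstsq(np.vstack(A),np.hstack(b),rcond=None)
    print(x.round(1),rk,(np.vstack(A)@x-np.hstack(b)).round(1))
D=read_camera("top")
c=np.array([(490,60),(657,163),(550,317),(383,200)],float); o=(c-[320,0]+.0)/8-.5+[228,150]
X=np.array([back(D,u,112) for u in o]); print("tall rim",X.round(0).tolist(),X.mean(0), np.degrees([np.arctan2(*(X[(i+1)%4]-X[i])[1::-1]) for i in range(4)]),[np.linalg.norm(X[(i+1)%4]-X[i]) for i in range(4)])
b=np.array([(547,367),(393,288)],float); o=(b-[320,0])/8-.5+[228,150]; print([back(D,u,0).round(0).tolist() for u in o])
S2=read_camera("scene"); R=w([X.mean(0)[0],X.mean(0)[1],0],[[0,0,0],[0,0,112]]); print("scene proj axis",proj(S2,R), "mask bbox 233..255 x196..240")
E
python3 t.py
```

```text
1 1 [[-0.0, -0.0, 1.571], [0.0, 0.0, 1.571], [-0.0, -0.0, 1.571]]
[-1.000e-01  6.610e+01  1.953e+02  5.876e+02  4.330e+01  4.108e+02
  2.711e+02] 7 [-0.  0. -0. -0. -0.  0.  0.  0.  0.]
1 -1 [[-0.0, -0.0, 1.359], [0.0, 0.0, 0.947], [-0.0, -0.0, 0.918]]
[-1.000e-01  6.610e+01  1.953e+02  5.876e+02  4.330e+01  4.108e+02
  2.711e+02] 7 [-0.  0. -0. -0. -0.  0.  0.  0.  0.]
-1 1 [[-0.0, -0.0, 1.571], [-0.762, 0.391, 1.746], [-0.522, 0.258, 1.544]]
[-125.6   66.6 -736.4  996.3   39.9  336.  -268.9] 7 [ 1.3 -2.3  6.  -1.5  2.1 -5.9 -0.1 -0.  -0.1]
-1 -1 [[-0.0, -0.0, 1.359], [-0.559, 0.559, 1.159], [-0.385, 0.384, 0.91]]
[-125.6   66.6 -736.4  996.3   39.9  336.  -268.9] 7 [ 1.3 -2.3  6.  -1.5  2.1 -5.9 -0.1 -0.  -0.1]
tall rim [[634.0, 44.0, 112.0], [604.0, -7.0, 112.0], [557.0, 24.0, 112.0], [590.0, 74.0, 112.0]] [596.3607861   33.59390225 112.        ] [-120.49975247  147.07783442   56.35267591  -35.01449828] [np.float64(58.62294686812176), np.float64(56.21081125262309), np.float64(60.51052765918275), np.float64(53.002537246834365)]
[[557.0, 22.0, 0.0], [582.0, 74.0, 0.0]]
scene proj axis [[240.88274424 232.85291387]
 [241.12322503 200.14269717]] mask bbox 233..255 x196..240
```

```bash
cat > ik.py <<'E'
from h import *
B,D1,L2,E,L3,T=66.1,195.3,587.6,43.3,410.8,271.1
LO=np.array([-3.1,-.84,.05,-1.13,.06,-2.69]);HI=np.array([3.1,2.19,2.79,4.28,2.93,2.69])
rack=np.load("rack.npy")
def ik(p,R):
    """tool pose -> list of (joints, margin)"""
    c=np.array(p)-T*R[:,2]; r=np.hypot(c[0],c[1]); out=[]
    if r<B: return out
    for sg in (1,):
        rad=np.sqrt(r*r-B*B); q1=np.arctan2(c[1],c[0])-np.arctan2(B,rad)
        h,v=rad,c[2]-D1; f=np.hypot(L3,E); de=np.arctan2(E,L3); d=np.hypot(h,v)
        k=(d*d-L2*L2-f*f)/(2*L2*f)
        if abs(k)>1: continue
        g=np.arccos(k); q3=g-de   # forearm dir rotated by +de from its axis
        q2=np.arctan2(h,v)-np.arctan2(f*np.sin(g),L2+f*np.cos(g))
        M=(Ro.from_euler('z',q1)*Ro.from_euler('y',q2+q3)).as_matrix().T@R@Ro.from_euler('z',-np.pi/2).as_matrix()
        q4,q5,q6=np.arctan2(M[1,2],M[0,2]),np.arccos(np.clip(M[2,2],-1,1)),np.arctan2(M[2,1],-M[2,0])
        for a in(0,2*np.pi,-2*np.pi):
            q=np.array([q1,q2,q3,q4+a,q5,q6]); out.append((q,np.min(np.minimum(q-LO,HI-q))))
    return [o for o in out if o[1]>0]
RK=Ro.from_euler('z',rack[2]).as_matrix()
XP,YP,DP=RK@[C35,0,S35],RK@[0,1,0],RK@[-S35,0,C35]
def foot(y): return w(rack,[[55,y,47]])[0]
def jarR(final,k=0):
    z=-DP; x=np.cos(k*np.pi/2)*XP+np.sin(k*np.pi/2)*YP; return np.c_[x,np.cross(z,x),z]
def hung(y,half,lift=0,x=-20): # jar centre
    return foot(y)+XP*x+DP*(121+6-half+lift)
def tool(J,c,g,ap,cl,beta):
    """ap: approach dir in jar frame (perp to z), beta tilts approach to +jar z; cl=+-1"""
    ap=np.array(ap,float); tz=ap*np.cos(beta)+np.array([0,0,1])*np.sin(beta)
    ty=cl*np.cross([0,0,1],ap); R=J@np.c_[np.cross(ty,tz),ty,tz]; return c+J@[0,0,g]+R[:,2]*19,R
E
cat > s.py <<'E'
from ik import *
q=np.array([-.909,.1783,1.659,.2624,1.5458,-.3262])
p,R=np.array([369.79,-252.77,369.4]),Ro.from_euler('xyz',[-2.9861,-.3194,.9243]).as_matrix(); print(ik(p,R)[0][0]-q)
def search(name,J0,c0,half,g,betas,yp,apw):
    for ap in([1,0,0],[0,1,0],[-1,0,0],[0,-1,0]):
        if apw is not None and abs(J0@ap@apw)<.9: continue
        for cl in(1,-1):
            for b in betas:
                i0=[ik(*tool(J0,c0+[0,0,dz],g,ap,cl,b)) for dz in(0,250)]
                if not all(i0): continue
                for k in range(4):
                    J=jarR(1,k); i1=[ik(*tool(J,hung(yp,half,l),g,ap,cl,b)) for l in(0,125)]
                    if not all(i1): continue
                    z0=tool(J0,c0,g,ap,cl,b)[1][:,2];z1=tool(J,c0,g,ap,cl,b)[1][:,2]
                    if z1[2]>.2: continue
                    for s in i0[0]:
                      for e in i1[0]:
                        print(name,yp,ap,cl,round(np.degrees(b)),k,"z0",z0.round(2),"z1",z1.round(2),"m",[round(max(o[1] for o in i),2) for i in i0+i1],s[0].round(2).tolist(),e[0].round(2).tolist())
yw=np.radians(57); J0=Ro.from_euler('z',yw).as_matrix()
for yp in (100,0): search("tall",J0,np.array([597,32,56.]),56,8,np.radians([-40,-20]),yp,None)
zj=np.array([.014,-1,0]); J0=np.c_[np.cross(zj,[0,0,1]),[0,0,1],zj]
for yp in (100,0): search("short",J0,np.array([459,-201,31.]),42,0,np.radians([0,30]),yp,np.array([0,0,-1]))
E
python3 s.py
```

```text
[-7.00717860e-05 -1.78903555e-04  7.47075820e-05  6.18776966e-05
  2.69034822e-05 -6.63422727e-05]
short 100 [0, -1, 0] 1 0 0 z0 [ 0.  0. -1.] z1 [-0.69 -0.72  0.  ] m [np.float64(0.11), np.float64(0.11), np.float64(0.27), np.float64(0.11)] [-0.55, 0.63, 2.03, 0.0, 0.47, -2.58] [0.44, 1.08, 1.47, -0.43, 2.12, -2.42]
short 100 [0, -1, 0] 1 0 2 z0 [ 0.  0. -1.] z1 [ 0.69  0.72 -0.  ] m [np.float64(0.11), np.float64(0.11), np.float64(0.19), np.float64(0.3)] [-0.55, 0.63, 2.03, 0.0, 0.47, -2.58] [-0.25, 1.22, 2.6, 1.98, 1.89, -1.58]
short 100 [0, -1, 0] -1 0 0 z0 [ 0.  0. -1.] z1 [-0.69 -0.72  0.  ] m [np.float64(0.41), np.float64(1.0), np.float64(0.7), np.float64(0.53)] [-0.55, 0.63, 2.03, 0.0, 0.47, 0.56] [0.44, 1.08, 1.47, -0.43, 2.12, 0.72]
short 100 [0, -1, 0] -1 0 2 z0 [ 0.  0. -1.] z1 [ 0.69  0.72 -0.  ] m [np.float64(0.41), np.float64(1.0), np.float64(0.19), np.float64(0.3)] [-0.55, 0.63, 2.03, 0.0, 0.47, 0.56] [-0.25, 1.22, 2.6, 1.98, 1.89, 1.56]
short 0 [0, -1, 0] 1 0 2 z0 [ 0.  0. -1.] z1 [ 0.69  0.72 -0.  ] m [np.float64(0.11), np.float64(0.11), np.float64(0.38), np.float64(0.46)] [-0.55, 0.63, 2.03, 0.0, 0.47, -2.58] [0.02, 1.07, 2.41, 2.32, 1.81, -1.2]
short 0 [0, -1, 0] -1 0 0 z0 [ 0.  0. -1.] z1 [-0.69 -0.72  0.  ] m [np.float64(0.41), np.float64(1.0), np.float64(0.6), np.float64(0.49)] [-0.55, 0.63, 2.03, 0.0, 0.47, 0.56] [0.49, 1.18, 1.16, -0.45, 2.33, 0.64]
short 0 [0, -1, 0] -1 0 2 z0 [ 0.  0. -1.] z1 [ 0.69  0.72 -0.  ] m [np.float64(0.41), np.float64(1.0), np.float64(0.38), np.float64(0.46)] [-0.55, 0.63, 2.03, 0.0, 0.47, 0.56] [0.02, 1.07, 2.41, 2.32, 1.81, 1.94]
```

```bash
python3 - <<'E'
s=open('s.py').read().replace("z1[2]>.2","z1[2]>.45")
i=s.index("for yp in (100,0): search(\"tall\""); 
s=s[:i]+'''
search("tall",J0,np.array([597,32,56.]),56,12,np.radians([-30,-15,-5,0]),100,None)
zj=np.array([.014,-1,0]); J0=np.c_[np.cross(zj,[0,0,1]),[0,0,1],zj]
search("short",J0,np.array([459,-201,31.]),42,0,np.radians([40,50,60]),0,np.array([0,0,-1]))
'''
open('s.py','w').write(s)
E
python3 s.py|sed 's/np.float64//g'
```

```text
[-7.00717860e-05 -1.78903555e-04  7.47075820e-05  6.18776966e-05
  2.69034822e-05 -6.63422727e-05]
tall 100 [1, 0, 0] 1 -30 1 z0 [ 0.47  0.73 -0.5 ] z1 [-0.39 -0.82  0.41] m [(0.74), (0.14), (0.18), (0.02)] [-0.44, 0.81, 2.05, 1.54, 1.03, 1.9] [0.55, 1.25, 1.53, -0.72, 2.28, -2.51]
tall 100 [1, 0, 0] 1 -30 3 z0 [ 0.47  0.73 -0.5 ] z1 [0.81 0.43 0.41] m [(0.74), (0.14), (0.2), (0.24)] [-0.44, 0.81, 2.05, 1.54, 1.03, 1.9] [0.08, 1.57, 2.49, 2.03, 2.73, -1.79]
tall 100 [1, 0, 0] 1 -15 1 z0 [ 0.53  0.81 -0.26] z1 [-0.56 -0.8   0.21] m [(0.73), (0.39), (0.25), (0.08)] [-0.49, 0.93, 2.06, 1.62, 1.3, 1.73] [0.51, 1.19, 1.49, -0.55, 2.2, -2.44]
tall 100 [1, 0, 0] 1 -15 3 z0 [ 0.53  0.81 -0.26] z1 [0.78 0.59 0.21] m [(0.73), (0.39), (0.21), (0.22)] [-0.49, 0.93, 2.06, 1.62, 1.3, 1.73] [-0.1, 1.49, 2.58, 1.93, 2.34, -1.82]
tall 100 [1, 0, 0] 1 -5 1 z0 [ 0.54  0.84 -0.09] z1 [-0.65 -0.75  0.07] m [(0.75), (0.52), (0.28), (0.12)] [-0.5, 1.02, 2.04, 1.64, 1.48, 1.65] [0.48, 1.14, 1.47, -0.45, 2.13, -2.41]
tall 100 [1, 0, 0] 1 -5 3 z0 [ 0.54  0.84 -0.09] z1 [0.73 0.68 0.07] m [(0.75), (0.52), (0.1
[... 9242 characters left out ...]
0 [ 0.84 -0.54 -0.09] z1 [-0.65 -0.75  0.07] m [(0.31), (0.21), (0.68), (0.51)] [0.25, 1.04, 2.22, 3.97, 1.56, -1.49] [0.48, 1.14, 1.47, -0.45, 2.13, 0.73]
tall 100 [0, -1, 0] -1 -5 2 z0 [ 0.84 -0.54 -0.09] z1 [0.73 0.68 0.07] m [(0.31), (0.21), (0.18), (0.24)] [0.25, 1.04, 2.22, 3.97, 1.56, -1.49] [-0.19, 1.38, 2.61, 1.96, 2.08, 1.41]
tall 100 [0, -1, 0] -1 0 0 z0 [ 0.84 -0.54  0.  ] z1 [-0.69 -0.72  0.  ] m [(0.3), (0.26), (0.73), (0.57)] [0.26, 1.09, 2.2, 3.98, 1.67, -1.46] [0.46, 1.11, 1.47, -0.4, 2.09, 0.75]
tall 100 [0, -1, 0] -1 0 2 z0 [ 0.84 -0.54  0.  ] z1 [ 0.69  0.72 -0.  ] m [(0.3), (0.26), (0.18), (0.26)] [0.26, 1.09, 2.2, 3.98, 1.67, -1.46] [-0.22, 1.31, 2.61, 1.98, 1.94, 1.48]
```

```bash
cat > c.py <<'E'
from ik import *
def fam(fam,b,yp,half,lift,g,psi=0,x=-20):
    ap={'A':-XP,'B':-YP,'C':XP}[fam]; ap=Ro.from_rotvec(psi*DP).apply(ap); cl=np.cross(DP,ap)
    tz=np.cos(b)*ap-np.sin(b)*DP; R=np.c_[np.cross(cl,tz),cl,tz]
    return hung(yp,half,lift,x)-g*DP+19*tz,R
def ok(p,R):
    m=[]
    for s in(1,-1):
        RR=R.copy(); RR[:,:2]*=s; m+=[o[1] for o in ik(p,RR)]
    return max(m) if m else -1
def jam(p,R):
    s=np.stack(np.meshgrid(np.linspace(-37.5,37.5,11),np.linspace(-90,90,25),np.linspace(-240,-78,19)),-1).reshape(-1,3)@R.T+p
    n=s[s[:,2]<102]; lowest=s[:,2].min()
    return (np.hypot(n[:,0]-374,n[:,1]-12).min()-35 if len(n) else 999).__round__(), round(lowest)
if __name__=="__main__":
    for F in "AB":
        for yp,half in((0,42),(100,42)):
            print(F,yp,[(b,round(min(ok(*fam(F,np.radians(b),yp,half,l,0)) for l in(0,60,115)),2)) for b in range(0,91,10)])
    print("tall near B"); 
    for b in(-20,-10,0):
        for ps in(-20,-10,0,10,20):
            q=[fam('B',np.radians(b),100,56,l,10,np.radians(ps)) for l in(0,60,130)]
            print(b,ps,[round(ok(*t),2) for t in q],[jam(*t) for t in q],q[0][1][:,2].round(2))
    zj=np.array([.014,-1,0])
    print("short pick tilt by mouth az")
    for az in range(-180,180,30):
        m=np.array([np.cos(np.radians(az)),np.sin(np.radians(az)),0]); r=[]
        for b in range(-60,61,10):
            tz=-np.cos(np.radians(b))*np.array([0,0,1])+np.sin(np.radians(b))*m; cl=np.cross([0,0,1],m); R=np.c_[np.cross(cl,tz),cl,tz]
            if ok(np.array([470,-150,31])+19*tz,R)>.05 and ok(np.array([470,-150,200])+19*tz,R)>.05: r.append(b)
        print(az,r)
E
python3 c.py|sed 's/np.float64//g'
```

```text
A 0 [(0, -1), (10, -1), (20, (0.13)), (30, (0.41)), (40, (0.59)), (50, (0.64)), (60, (0.74)), (70, (0.86)), (80, (1.0)), (90, (1.11))]
A 100 [(0, -1), (10, -1), (20, -1), (30, (0.23)), (40, (0.45)), (50, (0.51)), (60, (0.62)), (70, (0.76)), (80, (0.85)), (90, (0.9))]
B 0 [(0, (0.38)), (10, (0.4)), (20, (0.45)), (30, (0.52)), (40, (0.61)), (50, (0.7)), (60, (0.8)), (70, (0.9)), (80, (1.01)), (90, (1.11))]
B 100 [(0, (0.19)), (10, (0.22)), (20, (0.27)), (30, (0.35)), (40, (0.43)), (50, (0.53)), (60, (0.62)), (70, (0.71)), (80, (0.81)), (90, (0.9))]
tall near B
-20 -20 [(0.13), (0.09), (0.11)] [(21, -16), (-6, 34), (-5, 91)] [0.94 0.32 0.1 ]
-20 -10 [(0.16), (0.14), (0.15)] [(4, -37), (-28, 12), (-31, 70)] [0.88 0.44 0.19]
-20 0 [(0.23), (0.21), (0.22)] [(-14, -57), (-34, -8), (-34, 50)] [0.79 0.54 0.28]
-20 10 [(0.32), (0.3), (0.31)] [(-33, -76), (-34, -26), (-33, 31)] [0.69 0.62 0.37]
-20 20 [(0.41), (0.39), (0.4)] [(-34, -92), (-34, -43), (-34, 14)] [0.56 0.68 0.46]
-10 -20 [(0.06), (0.06), (0.12)] [(9, 8), (-6, 58), (999, 115)] [ 0.91  0.41 -0.05]
-10 -10 [(0.11), (0.11), (0.16)] [(
[... 687 characters left out ...]
9)] [0.45 0.87 0.2 ]
short pick tilt by mouth az
-180 [-60, -50, -40, -30, -20, -10, 0, 10, 20, 30, 40, 50, 60]
-150 [-60, -50, -40, -30, -20, -10, 0, 10, 20, 30, 40, 50, 60]
-120 [-60, -50, -40, -30, -20, -10, 0, 10, 20, 30, 40, 50, 60]
-90 [-60, -50, -40, -30, -20, -10, 0, 10, 20]
-60 [-60, -50, -40, -30, -20, -10, 0, 10]
-30 [-60, -50, -40, -30, -20, -10, 0, 10, 30, 40, 50, 60]
0 [-60, -50, -40, -30, -20, -10, 0, 10, 20, 30, 40, 50, 60]
30 [-60, -50, -40, -30, -20, -10, 0, 10, 20, 30, 40, 50, 60]
60 [-60, -50, -40, -30, -20, -10, 0, 10, 20, 30, 40, 50, 60]
90 [-20, -10, 0, 10, 20, 30, 40, 50, 60]
120 [-10, 0, 10, 20, 30, 40, 50, 60]
150 [-60, -50, -40, -30, -10, 0, 10, 20, 30, 40, 50, 60]
```

```bash
cat > p.py <<'E'
from ik import *
OB={"jam":(374,12,35,99),"mill":(683,-24,29,170)}
def body(p,R,obs):
    s=np.stack(np.meshgrid(np.linspace(-37.5,37.5,9),np.linspace(-90,90,19),np.linspace(-250,-78,19)),-1).reshape(-1,3)@R.T+p
    o={k:round(min([np.hypot(a[0]-x,a[1]-y)-r for a in s if a[2]<h+3] or [999])) for k,(x,y,r,h) in obs.items()}; o["low"]=round(s[:,2].min()); return o
def near(p,R,q):
    c=[]
    for o,m in ik(p,R): c.append((np.abs(o-q).max(),o,m))
    return min(c,key=lambda t:t[0]) if c else None
def plan(p,R,q,ways,sm=55,am=10,show=True):
    """ways: list of (p,R,claw[,smax]); gives rounded rows from commanded pose p,R"""
    rows=[]
    for W in ways:
        P,RR,cw=W[:3]; s=W[3] if len(W)>3 else sm
        rv=Ro.from_matrix(RR@R.T).as_rotvec(degrees=True)
        n=int(max(1,np.ceil(np.linalg.norm(P-p)/s),np.ceil(np.linalg.norm(rv)/am)))
        while True:
            qq=q;ok=True;pp,R0=p,R;seg=[];mm=9
            for i in range(n):
                k=n-i; t=Ro.from_matrix(RR@R0.T).as_rotvec(degrees=True)/k; t=np.round(t*2)/2; d=np.round((P-pp)/k)
                if np.linalg.norm(t)>10.6: t=np.trunc(t)
                pp=pp+d; R0=Ro.from_rotvec(t,degrees=True).as_matrix()@R0
                r=near(pp,R0,qq)
                if r is None: print("NO IK at",pp.round(),R0[:,2].round(2),"prev q",qq.round(2)); return rows,pp,R0,qq
                if (np.abs(r[1]-qq)/np.array([2.22,2.22,2.79,3.14,3.14,3.14])*8>.68).any(): ok=False
                qq=r[1];mm=min(mm,r[2]); seg.append('{"turn": %s, "slide": %s, "claw": %g}'%([float('%g'%v)+0 for v in t],[int(v) for v in d],cw))
            if ok or n>60: break
            n+=1
        rows+=seg; 
        if show: print("#",n,"rows margin",round(mm,2),"at",pp.round(1),"tz",R0[:,2].round(2),"q",qq.round(2), "" if ok else "FAST")
        p,R,q=pp,R0,qq
    if show:
        for i in range(0,len(rows),5): print("["+", ".join(rows[i:i+5])+"]")
    return rows,p,R,q
def cur():
    from cell import state
    s=state(); print("t",round(s["t"],2)); return s["eef_pos"],Ro.from_euler('xyz',s["tcp_rot"]).as_matrix(),s["joints"]
def frame(tz,ty):
    tz=np.array(tz,float)/np.linalg.norm(tz); ty=np.array(ty,float); ty-=tz*(ty@tz); ty/=np.linalg.norm(ty); return np.c_[np.cross(ty,tz),ty,tz]
def ad(az,el=0): a,e=np.radians([az,el]); return np.array([np.cos(a)*np.cos(e),np.sin(a)*np.cos(e),np.sin(e)])
E
cat > t2.py <<'E'
from p import *
from cell import read_camera
D=read_camera("top")
pu=back(D,(338,161),100); bl=back(D,(380,199),62); so=back(D,(203,135),0)
print("purple",pu,"black",bl,"soap",so)
OB.update(purple=(pu[0],pu[1],38,112),short=(459,-201,45,62),soap=(so[0],so[1],45,235))
J=np.array([597,32,0])
for az in(57,):
  for tau in(10,20,30,40,50,60):
    tz=ad(az,-tau)
    for s in(1,-1):
        R=frame(tz,s*ad(az+90))
        for h in (65,75):
            p=J+[0,0,h]+19*tz
            if s==1: print(tau,h,body(p,R,OB),"60 back",body(p-60*tz,R,OB),end=' ')
            print([ (o[0].round(2).tolist(),round(o[1],2)) for o in ik(p,R)] if h==65 else '')
E
python3 t2.py
```

```text
purple [ 633.50486263 -172.72812725  100.        ] black [ 548.78456009 -285.37576732   62.        ] soap [716.11610992 168.46020475   0.        ]
10 65 {'jam': 51, 'mill': 24, 'purple': 14, 'short': 10, 'soap': 186, 'low': 38} 60 back {'jam': 51, 'mill': 82, 'purple': 14, 'short': 17, 'soap': 245, 'low': 49} [([-0.5, 0.98, 2.05, 1.63, 1.39, 1.68], np.float64(0.74))]
10 75 {'jam': 51, 'mill': 24, 'purple': 14, 'short': 67, 'soap': 186, 'low': 48} 60 back {'jam': 51, 'mill': 82, 'purple': 14, 'short': 74, 'soap': 245, 'low': 59} 
[([-0.5, 0.98, 2.05, 1.63, 1.39, -1.46], np.float64(0.74))]

20 65 {'jam': 51, 'mill': 15, 'purple': 14, 'short': 121, 'soap': 177, 'low': 50} 60 back {'jam': 51, 'mill': 71, 'purple': 14, 'short': 999, 'soap': 233, 'low': 70} [([-0.48, 0.89, 2.06, 1.6, 1.21, 1.77], np.float64(0.73))]
20 75 {'jam': 51, 'mill': 15, 'purple': 14, 'short': 148, 'soap': 177, 'low': 60} 60 back {'jam': 51, 'mill': 71, 'purple': 14, 'short': 999, 'soap': 233, 'low': 80} 
[([-0.48, 0.89, 2.06, 1.6, 1.21, -1.37], np.float64(0.73))]

30 65 {'jam': 51, 'mill': 6, 'purple': 14, 'short':
[... 1083 characters left out ...]
4(0.42))]
50 75 {'jam': 77, 'mill': -13, 'purple': 52, 'short': 999, 'soap': 144, 'low': 96} 60 back {'jam': 999, 'mill': 41, 'purple': 999, 'short': 999, 'soap': 182, 'low': 142} 
[([-0.33, 0.69, 2.0, 1.27, 0.71, -0.87], np.float64(0.65))]

60 65 {'jam': 80, 'mill': -16, 'purple': 58, 'short': 999, 'soap': 131, 'low': 97} 60 back {'jam': 999, 'mill': 24, 'purple': 999, 'short': 999, 'soap': 161, 'low': 149} [([-0.26, 0.66, 1.95, 1.0, 0.6, 2.59], np.float64(0.1))]
60 75 {'jam': 999, 'mill': -16, 'purple': 66, 'short': 999, 'soap': 131, 'low': 107} 60 back {'jam': 999, 'mill': 48, 'purple': 999, 'short': 999, 'soap': 161, 'low': 159} 
[([-0.26, 0.66, 1.95, 1.0, 0.6, -0.56], np.float64(0.54))]
```

```bash
cat > a1.py <<'E'
from p import *
p,R,q=cur()
tz=ad(57,-20); RG=frame(tz,-ad(147)); G=np.array([597,32,68])+14*tz
rows,p,R,q=plan(p,R,q,[(G-230*tz+[0,0,110],RG,100),(G-120*tz,RG,100)])
# look ahead: lift, lay, regrasp, hang
tz2=ad(0,-90); RL=frame([0,0,-1],-ad(147))
print("lift/lay"); _,p,R,q=plan(p,R,q,[(G,RG,100),(G+[-20,-40,130],RG,60),(np.array([560,-10,150]),RL,60),(np.array([560,-10,40]),RL,60)],show=False); print(q.round(2))
E
python3 a1.py
```

```text
t 2.9
# 6 rows margin 0.78 at [ 486.9 -138.1  251.7] tz [ 0.51  0.79 -0.34] q [-0.92  0.52  2.01  1.09  1.48 -1.  ] 
# 4 rows margin 0.69 at [542.9 -51.1 104.7] tz [ 0.51  0.79 -0.34] q [-0.72  0.8   2.1   1.34  1.27 -1.32] 
[{"turn": [6.5, -6.0, -0.5], "slide": [20, 19, -19], "claw": 100}, {"turn": [6.5, -6.0, -0.5], "slide": [20, 20, -19], "claw": 100}, {"turn": [6.5, -5.5, -0.5], "slide": [19, 19, -18], "claw": 100}, {"turn": [6.0, -6.0, -0.5], "slide": [20, 20, -19], "claw": 100}, {"turn": [6.0, -5.5, -0.5], "slide": [19, 19, -18], "claw": 100}]
[{"turn": [6.5, -6.0, 0.0], "slide": [20, 20, -19], "claw": 100}, {"turn": [0.0, 0.0, 0.0], "slide": [14, 22, -37], "claw": 100}, {"turn": [0.0, 0.0, 0.0], "slide": [14, 22, -37], "claw": 100}, {"turn": [0.0, 0.0, 0.0], "slide": [14, 21, -37], "claw": 100}, {"turn": [0.0, 0.0, 0.0], "slide": [14, 22, -36], "claw": 100}]
lift/lay
[-0.14  0.64  1.88 -0.    0.63  0.45]
```

>>> jog_arm([
  {"turn": [6.5,-6,-0.5],"slide": [20,19,-19],"claw": 100},
  {"turn": [6.5,-6,-0.5],"slide": [20,20,-19],"claw": 100},
  {"turn": [6.5,-5.5,-0.5],"slide": [19,19,-18],"claw": 100},
  {"turn": [6,-6,-0.5],"slide": [20,20,-19],"claw": 100},
  {"turn": [6,-5.5,-0.5],"slide": [19,19,-18],"claw": 100},
])

```text
t: 3.52
eef_pos: [467.2, -158.1, 270.2]
tcp_rot: [-3.092, -1.074, 0.949]
ft_force: [0.7, -0.2, 0.7]
opening: 0.997
grip_force: 0.0
```

>>> jog_arm([
  {"turn": [6.5,-6,0],"slide": [20,20,-19],"claw": 100},
  {"turn": [0,0,0],"slide": [14,22,-37],"claw": 100},
  {"turn": [0,0,0],"slide": [14,22,-37],"claw": 100},
  {"turn": [0,0,0],"slide": [14,21,-37],"claw": 100},
  {"turn": [0,0,0],"slide": [14,22,-36],"claw": 100},
])

```text
t: 4.15
eef_pos: [543.0, -50.8, 103.1]
tcp_rot: [3.139, -1.222, 0.998]
ft_force: [0.8, 0.1, -0.5]
opening: 0.998
grip_force: 0.0
```

```bash
cat > fe.py <<'E'
from cell import *
from h import *
def fproj(d,X):
    c=np.atleast_2d(X)@d["R"].T+d["t"]; th=np.arctan2(np.hypot(c[:,0],c[:,1]),c[:,2]); a=np.arctan2(c[:,1],c[:,0]); f=d["mtx"][0,0]
    return np.c_[d["mtx"][0,2]+f*th*np.cos(a),d["mtx"][1,2]+f*th*np.sin(a)]
def boxpts(c,J,h): return np.array([c+J@(np.array([a,b,e])*h) for e in(-1,1) for a,b in((-1,-1),(-1,1),(1,1),(1,-1))])
def draw(im,u,k,col):
    u=[(tuple(int(v) for v in x*k)) for x in u]
    for i in range(4):
        for a,b in((i,(i+1)%4),(4+i,4+(i+1)%4),(i,4+i)): cv2.line(im,u[a],u[b],col,1)
E
python3 - <<'E'
from fe import *
d=read_camera("wrist"); s=state(); print(s["t"],s["eef_pos"],s["joints"].round(2))
im=cv2.resize(d["frame"],(800,600),interpolation=cv2.INTER_CUBIC)
J=Ro.from_euler('z',np.radians(57)).as_matrix()
draw(im,fproj(d,boxpts(np.array([597,32,56]),J,np.array([31,31,56]))),800/512,(0,255,0))
cv2.imwrite("pics/w1.png",im)
E
```

```text
4.2 [542.9323207  -48.20762251  99.63771523] [-0.71  0.81  2.1   1.35  1.26 -1.32]
```

View pics/w1.png

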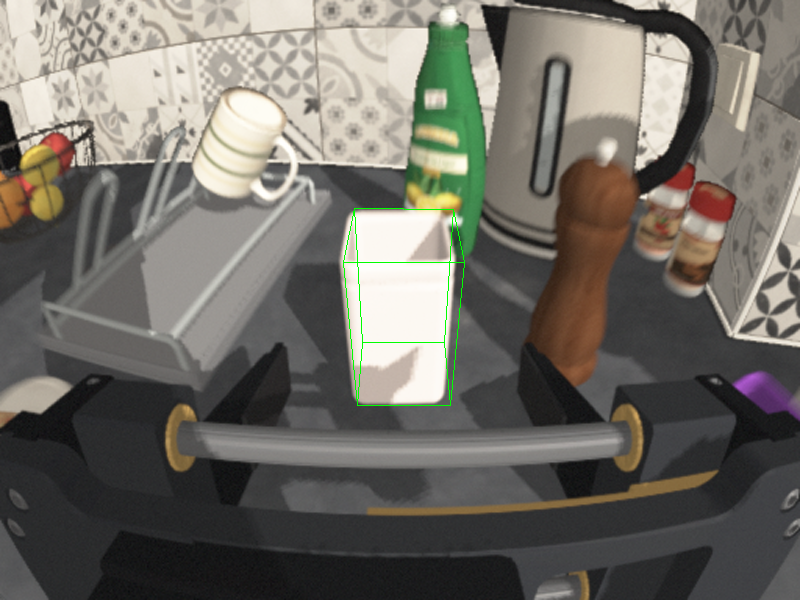

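The wrist image shows the tall jar centred at (403,310) between the fingers, about 2 mm left of the drawn model; the mill at (580,270) is clear of the right finger. Going in.

>>> jog_arm([
  {"turn": [0,0,0],"slide": [20,32,-14],"claw": 100},
  {"turn": [0,0,0],"slide": [20,32,-14],"claw": 100},
  {"turn": [0,0,0],"slide": [20,31,-14],"claw": 100},
  {"turn": [0,0,0],"slide": [0,0,0],"claw": 0},
  {"turn": [0,0,0],"slide": [0,0,0],"claw": 0},
])

```text
t: 4.82
eef_pos: [602.6, 43.7, 63.4]
tcp_rot: [3.137, -1.223, 1.001]
ft_force: [0.8, -0.1, 1.0]
opening: 0.845
grip_force: 0.0
```

>>> jog_arm([
  {"turn": [0,0,0],"slide": [0,0,0],"claw": 0},
  {"turn": [0,0,0],"slide": [0,0,0],"claw": 0},
  {"turn": [0,0,0],"slide": [0,0,10],"claw": 0},
])

```text
t: 5.2
eef_pos: [602.7, 44.2, 73.3]
tcp_rot: [3.139, -1.222, 1.0]
ft_force: [0.6, 0.2, -3.6]
opening: 0.654
grip_force: 30.0
```

```bash
cat > a2.py <<'E'
from p import *
p,R,q=cur(); p=np.array([602.9,43.9,73.2]); R=frame(ad(57,-20),-ad(147))
m=ad(57); tz=np.array([0,0,-1])*np.cos(np.radians(20))-m*np.sin(np.radians(20)); RL=frame(tz,-ad(147))
# jar frame: z=m, ap=down ; centre = grasp +5*down-12*m
C=np.array([525,-50,32.]); g=C-5*np.array([0,0,-1])+12*m; P=g+19*tz
rows,p,R,q=plan(p,R,q,[(np.array([575,10,190]),R,0),(P+[0,0,90],RL,0),(P+[0,0,12],RL,0,40),(P,RL,0,12)])
print(body(P,RL,OB))
E
python3 a2.py
```

```text
t 5.2
# 3 rows margin 0.7 at [574.9   9.9 190.2] tz [ 0.51  0.79 -0.34] q [-0.57  0.62  2.08  1.42  1.26 -1.11] 
# 10 rows margin 0.69 at [527.9 -45.1 109.2] tz [-0.19 -0.29 -0.94] q [-0.06  0.58  1.79 -0.37  0.99  0.76] 
# 2 rows margin 0.71 at [527.9 -45.1  31.2] tz [-0.19 -0.29 -0.94] q [-0.06  0.69  1.84 -0.42  0.84  0.83] 
# 2 rows margin 0.71 at [527.9 -45.1  19.2] tz [-0.19 -0.29 -0.94] q [-0.06  0.71  1.84 -0.42  0.82  0.85] 
[{"turn": [0.0, 0.0, 0.0], "slide": [-9, -11, 39], "claw": 0}, {"turn": [0.0, 0.0, 0.0], "slide": [-9, -11, 39], "claw": 0}, {"turn": [0.0, 0.0, 0.0], "slide": [-10, -12, 39], "claw": 0}, {"turn": [-7.5, 5.0, 0.0], "slide": [-5, -6, -8], "claw": 0}, {"turn": [-7.5, 5.0, 0.0], "slide": [-5, -5, -8], "claw": 0}]
[{"turn": [-7.5, 5.0, 0.0], "slide": [-5, -6, -8], "claw": 0}, {"turn": [-7.5, 5.0, 0.0], "slide": [-5, -5, -8], "claw": 0}, {"turn": [-7.5, 5.0, 0.0], "slide": [-4, -6, -8], "claw": 0}, {"turn": [-7.5, 5.0, 0.0], "slide": [-5, -5, -8], "claw": 0}, {"turn": [-7.5, 5.0, 0.0], "slide": [-4, -6, -8], "claw": 0}]
[{"turn": [-7.5, 4.5, 0.0], "slide": [-5, -5, -8], "claw": 0}, {"turn": [-7.5, 5.0, 0.0], "slide": [-4, -6, -9], "claw": 0}, {"turn": [-8.0, 5.0, 0.5], "slide": [-5, -5, -8], "claw": 0}, {"turn": [0.0, 0.0, 0.0], "slide": [0, 0, -39], "claw": 0}, {"turn": [0.0, 0.0, 0.0], "slide": [0, 0, -39], "claw": 0}]
[{"turn": [0.0, 0.0, 0.0], "slide": [0, 0, -6], "claw": 0}, {"turn": [0.0, 0.0, 0.0], "slide": [0, 0, -6], "claw": 0}]
{'jam': 48, 'mill': 0, 'low': 80}
```

```bash
cat > a2.py <<'E'
from p import *
OB.update(purple=(633,-173,44,112),short=(459,-201,45,62))
p,R,q=cur(); p=np.array([602.9,43.9,73.2]); R=frame(ad(57,-20),-ad(147))
A=75; m=ad(A); dn=np.array([0,0,-1.]); C=np.array([515,-40,32.])
def grasp(b,gz,depth=0): 
    b=np.radians(b); tz=dn*np.cos(b)+m*np.sin(b); return C-depth*dn+gz*m+19*tz,frame(tz,-ad(A+90))
P,RL=grasp(-20,12,5)
rows,p,R,q=plan(p,R,q,[(np.array([575,10,190]),R,0),(P+[0,0,90],RL,0),(P+[0,0,12],RL,0,40),(P,RL,0,12)])
print(body(P,RL,OB))
for b in(30,40,50): P2,R2=grasp(b,-20); print(b,body(P2,R2,OB),ik(P2,R2)); P2=P2-80*R2[:,2]; print(ik(P2,R2)[0][1] if ik(P2,R2) else None)
E
python3 a2.py
```

```text
t 5.2
# 3 rows margin 0.7 at [574.9   9.9 190.2] tz [ 0.51  0.79 -0.34] q [-0.57  0.62  2.08  1.42  1.26 -1.11] 
# 10 rows margin 0.64 at [516.9 -35.1 109.2] tz [-0.08 -0.33 -0.94] q [-0.02  0.54  1.88 -0.46  0.86  0.57] 
# 2 rows margin 0.59 at [516.9 -35.1  31.2] tz [-0.09 -0.33 -0.94] q [-0.02  0.66  1.93 -0.54  0.72  0.68] 
# 2 rows margin 0.58 at [516.9 -35.1  19.2] tz [-0.09 -0.33 -0.94] q [-0.02  0.68  1.93 -0.55  0.7   0.7 ] 
[{"turn": [0.0, 0.0, 0.0], "slide": [-9, -11, 39], "claw": 0}, {"turn": [0.0, 0.0, 0.0], "slide": [-9, -11, 39], "claw": 0}, {"turn": [0.0, 0.0, 0.0], "slide": [-10, -12, 39], "claw": 0}, {"turn": [-8.0, 3.5, 1.5], "slide": [-6, -4, -8], "claw": 0}, {"turn": [-8.5, 3.5, 1.5], "slide": [-6, -5, -8], "claw": 0}]
[{"turn": [-8.5, 3.5, 1.5], "slide": [-6, -4, -8], "claw": 0}, {"turn": [-8.0, 3.5, 1.5], "slide": [-6, -5, -8], "claw": 0}, {"turn": [-8.5, 3.5, 1.5], "slide": [-6, -4, -8], "claw": 0}, {"turn": [-8.5, 3.5, 1.0], "slide": [-6, -5, -8], "claw": 0}, {"turn": [-8.0, 4.0, 1.5], "slide": [-6, -4, -8], "claw": 0}]
[{"turn": [-8.5, 3.5, 1.0], "slide": [-
[... 388 characters left out ...]
'jam': 25, 'mill': 39, 'purple': 67, 'short': 999, 'low': 80}
30 {'jam': 32, 'mill': 73, 'purple': 14, 'short': 43, 'low': 64} [(array([-0.49253789,  0.70287909,  2.02305266,  0.81985746,  0.72859619,
       -0.93925809]), np.float64(0.6685961908720623))]
0.8103927903045174
40 {'jam': 38, 'mill': 82, 'purple': 14, 'short': 32, 'low': 53} [(array([-0.5608644 ,  0.75403017,  2.01613217,  0.93377461,  0.86967996,
       -1.09965468]), np.float64(0.7738678269852857))]
0.8192742584320747
50 {'jam': 46, 'mill': 92, 'purple': 14, 'short': 14, 'low': 41} [(array([-0.6180953 ,  0.81699827,  2.00287154,  1.00419147,  1.01770709,
       -1.21507444]), np.float64(0.7871284566313443))]
0.8362763006632565
```

>>> jog_arm([
  {"turn": [0,0,0],"slide": [-9,-11,39],"claw": 0},
  {"turn": [0,0,0],"slide": [-9,-11,39],"claw": 0},
  {"turn": [0,0,0],"slide": [-10,-12,39],"claw": 0},
  {"turn": [-8,3.5,1.5],"slide": [-6,-4,-8],"claw": 0},
  {"turn": [-8.5,3.5,1.5],"slide": [-6,-5,-8],"claw": 0},
])

```text
t: 5.82
eef_pos: [562.5, 0.6, 175.2]
tcp_rot: [3.063, -0.906, 1.119]
ft_force: [0.1, 1.2, -4.1]
opening: 0.65
grip_force: 30.0
```

>>> jog_arm([
  {"turn": [-8.5,3.5,1.5],"slide": [-6,-4,-8],"claw": 0},
  {"turn": [-8,3.5,1.5],"slide": [-6,-5,-8],"claw": 0},
  {"turn": [-8.5,3.5,1.5],"slide": [-6,-4,-8],"claw": 0},
  {"turn": [-8.5,3.5,1],"slide": [-6,-5,-8],"claw": 0},
  {"turn": [-8,4,1.5],"slide": [-6,-4,-8],"claw": 0},
])

```text
t: 6.45
eef_pos: [532.5, -20.6, 135.5]
tcp_rot: [3.081, -0.119, 1.241]
ft_force: [-0.1, -0.8, -4.3]
opening: 0.652
grip_force: 30.0
```

>>> jog_arm([
  {"turn": [-8.5,3.5,1],"slide": [-5,-5,-8],"claw": 0},
  {"turn": [-8,4,1.5],"slide": [-6,-4,-9],"claw": 0},
  {"turn": [-8.5,3.5,1],"slide": [-5,-5,-8],"claw": 0},
  {"turn": [0,0,0],"slide": [0,0,-39],"claw": 0},
  {"turn": [0,0.5,0],"slide": [0,0,-34],"claw": 0},
])

```text
t: 7.08
eef_pos: [516.7, -33.8, 36.1]
tcp_rot: [-3.135, 0.352, 1.313]
ft_force: [0.5, 0.4, -3.3]
opening: 0.65
grip_force: 30.0
```

>>> jog_arm([
  {"turn": [0,0,0],"slide": [0,0,-5],"claw": 0},
  {"turn": [0,0,0],"slide": [0,0,-5],"claw": 0},
  {"turn": [0,0,0],"slide": [0,0,-3],"claw": 0},
])

```text
t: 7.45
eef_pos: [517.4, -34.3, 24.6]
tcp_rot: [-3.137, 0.352, 1.312]
ft_force: [-0.1, 0.1, -3.8]
opening: 0.652
grip_force: 30.0
```

>>> jog_arm([
  {"turn": [0,0,0],"slide": [0,0,-3],"claw": 0},
  {"turn": [0,0,0],"slide": [0,0,-2],"claw": 0},
  {"turn": [0,0,0],"slide": [0,0,0],"claw": 0},
])

```text
t: 7.82
eef_pos: [517.0, -34.2, 18.7]
tcp_rot: [-3.135, 0.352, 1.313]
ft_force: [-0.1, -0.2, -2.9]
opening: 0.653
grip_force: 30.0
```

>>> jog_arm([
  {"turn": [0,0,0],"slide": [0,0,-1],"claw": 0},
  {"turn": [0,0,0],"slide": [0,0,0],"claw": 100},
  {"turn": [0,0,0],"slide": [0,0,0],"claw": 100},
  {"turn": [0,0,0],"slide": [0,0,0],"claw": 100},
])

```text
t: 8.32
eef_pos: [517.0, -34.2, 17.8]
tcp_rot: [-3.135, 0.352, 1.313]
ft_force: [-0.1, -0.5, 0.0]
opening: 0.915
grip_force: 0.0
```

```bash
cat > a3.py <<'E'
from p import *
import sys
p,R,q=cur(); m=ad(75); dn=np.array([0,0,-1.]); C=np.array([515,-40,31.])
def grasp(b,gz):
    b=np.radians(b); tz=dn*np.cos(b)+m*np.sin(b); return C+gz*m+19*tz,frame(tz,-ad(165))
def hang(b,gz,yp,half,lift,x=-20):
    b=np.radians(b); tz=-np.cos(b)*XP-np.sin(b)*DP; return hung(yp,half,lift,x)-gz*DP+19*tz,frame(tz,np.cross(DP,XP)*SG)
# jar z=-DP ; lying: z=m, approach dn, ty=-ad(165)= -(dn x..): keep same handedness
SG=np.sign(np.dot(np.cross(m,dn),-ad(165)))*np.sign(np.dot(np.cross(-DP,-XP),np.cross(DP,XP)))
if __name__=="__main__":
    for b in(45,):
        P,RL=grasp(b,-20); H0,HR=hang(b,-20,100,56,3); H1,_=hang(b,-20,100,56,135)
        p0,R0=p,R
        r,p1,R1,q1=plan(p0,R0,q,[(p-80*R[:,2],R,100),(P-95*RL[:,2],RL,100),(P,RL,100,45)])
        print("AHEAD"); plan(p1,R1,q1,[(P+[0,0,230],RL,0),(H1+[0,0,60],HR,0),(H1,HR,0),(H0,HR,0,40)],show=True)
E
python3 a3.py | cut -c1-900
```

```text
t 8.32
# 2 rows margin 0.64 at [525.   -7.2  92.8] tz [-0.09 -0.33 -0.94] q [ 0.03  0.58  1.86 -0.45  0.87  0.61] 
# 9 rows margin 0.62 at [ 496.  -111.2   84.8] tz [ 0.18  0.68 -0.71] q [-0.71  0.67  1.95  0.8   1.09 -1.04] 
# 3 rows margin 0.78 at [513.  -46.2  17.8] tz [ 0.18  0.68 -0.71] q [-0.59  0.79  2.01  0.97  0.94 -1.16] 
[{"turn": [0.0, 0.0, 0.0], "slide": [4, 13, 38], "claw": 100}, {"turn": [0.0, 0.0, 0.0], "slide": [4, 14, 37], "claw": 100}, {"turn": [7.0, -2.0, 0.0], "slide": [-3, -12, -1], "claw": 100}, {"turn": [7.0, -2.0, 0.0], "slide": [-3, -12, -1], "claw": 100}, {"turn": [7.0, -2.0, 0.0], "slide": [-3, -11, -1], "claw": 100}]
[{"turn": [7.0, -2.0, 0.0], "slide": [-3, -12, -1], "claw": 100}, {"turn": [7.0, -2.0, 0.0], "slide": [-3, -11, -1], "claw": 100}, {"turn": [7.0, -2.0, 0.0], "slide": [-4, -12, -1], "claw": 100}, {"turn": [7.0, -1.5, 0.0], "slide": [-3, -11, -1], "claw": 100}, {"turn": [7.0, -2.0, 0.0], "slide": [-4, -12, -1], "claw": 100}]
[{"turn": [7.0, -1.5, 0.0], "slide": [-3, -11, 0], "claw": 100}, {"turn": [0.0, 0.0, 0.0], "slide": [6, 22, -22], "claw"
[... 1100 characters left out ...]
 2], "claw": 0}, {"turn": [-6.5, -2.0, 6.5], "slide": [-1, 19, 1], "claw": 0}]
[{"turn": [-6.0, -1.5, 6.0], "slide": [-1, 19, 2], "claw": 0}, {"turn": [-6.5, -2.0, 6.5], "slide": [-2, 19, 1], "claw": 0}, {"turn": [-6.0, -1.5, 6.0], "slide": [-1, 18, 2], "claw": 0}, {"turn": [-6.5, -2.0, 6.5], "slide": [-2, 19, 1], "claw": 0}, {"turn": [0.0, 0.0, 0.0], "slide": [0, 0, -30], "claw": 0}]
[{"turn": [0.0, 0.0, 0.0], "slide": [0, 0, -30], "claw": 0}, {"turn": [0.0, 0.0, 0.0], "slide": [-14, 13, -27], "claw": 0}, {"turn": [0.0, 0.0, 0.0], "slide": [-13, 13, -27], "claw": 0}, {"turn": [0.0, 0.0, 0.0], "slide": [-14, 13, -27], "claw": 0}, {"turn": [0.0, 0.0, 0.0], "slide": [-13, 13, -27], "claw": 0}]
```

>>> jog_arm([
  {"turn": [0,0,0],"slide": [4,13,38],"claw": 100},
  {"turn": [0,0,0],"slide": [4,14,37],"claw": 100},
  {"turn": [7,-2,0],"slide": [-3,-12,-1],"claw": 100},
  {"turn": [7,-2,0],"slide": [-3,-12,-1],"claw": 100},
  {"turn": [7,-2,0],"slide": [-3,-11,-1],"claw": 100},
])

```text
t: 8.95
eef_pos: [516.2, -42.4, 90.2]
tcp_rot: [3.139, -0.033, 1.312]
ft_force: [0.0, 0.4, -1.3]
opening: 1.001
grip_force: 0.0
```

>>> jog_arm([
  {"turn": [7,-2,0],"slide": [-3,-12,-1],"claw": 100},
  {"turn": [7,-2,0],"slide": [-3,-11,-1],"claw": 100},
  {"turn": [7,-2,0],"slide": [-4,-12,-1],"claw": 100},
  {"turn": [7,-1.5,0],"slide": [-3,-11,-1],"claw": 100},
  {"turn": [7,-2,0],"slide": [-4,-12,-1],"claw": 100},
])

```text
t: 9.57
eef_pos: [499.1, -100.9, 85.1]
tcp_rot: [3.135, -0.666, 1.313]
ft_force: [0.7, 0.5, -0.7]
opening: 0.996
grip_force: 0.0
```

>>> jog_arm([
  {"turn": [7,-1.5,0],"slide": [-3,-11,0],"claw": 100},
  {"turn": [0,0,0],"slide": [0,0,0],"claw": 100},
])

```text
t: 9.82
eef_pos: [495.6, -112.8, 83.6]
tcp_rot: [-3.135, -0.787, 1.302]
ft_force: [-0.5, -0.1, 0.5]
opening: 1.003
grip_force: 0.0
```

```bash
python3 - <<'E'
from fe import *
from a3 import *
print((grasp(45,-20)[1].T@m).round(3),(hang(45,-20,100,56,0)[1].T@-DP).round(3),p,R[:,2])
d=read_camera("wrist"); im=cv2.resize(d["frame"],(800,600),interpolation=cv2.INTER_CUBIC)
J=np.c_[ad(165),[0,0,1],m]
draw(im,fproj(d,boxpts(C,J,np.array([31,31,56]))),800/512,(0,255,0)); cv2.imwrite("pics/w2.png",im)
E
```

```text
t 9.82
[ 0.707 -0.     0.707] [0.707 0.    0.707] [ 495.62750839 -112.79200355   83.60983597] [ 0.18235829  0.68469694 -0.70564549]
```

View pics/w2.png

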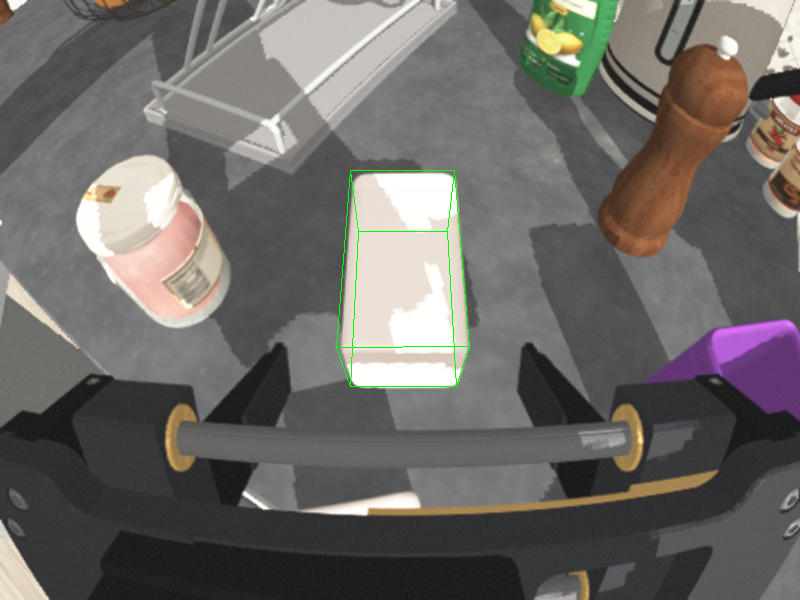

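The lying tall jar matches the drawn model at (403,280), base towards the gripper, fingers straddling it. Going in.

>>> jog_arm([
  {"turn": [0,0,0],"slide": [6,22,-22],"claw": 100},
  {"turn": [0,0,0],"slide": [6,22,-22],"claw": 100},
  {"turn": [0,0,0],"slide": [6,22,-22],"claw": 100},
  {"turn": [0,0,0],"slide": [0,0,0],"claw": 0},
  {"turn": [0,0,0],"slide": [0,0,0],"claw": 0},
])

```text
t: 10.5
eef_pos: [514.2, -45.1, 19.5]
tcp_rot: [-3.139, -0.786, 1.309]
ft_force: [-0.1, -0.1, 0.1]
opening: 0.844
grip_force: 0.0
```

>>> jog_arm([
  {"turn": [0,0,0],"slide": [0,0,0],"claw": 0},
  {"turn": [0,0,0],"slide": [0,0,0],"claw": 0},
  {"turn": [0,0,0],"slide": [0,0,15],"claw": 0},
  {"turn": [0,0,0],"slide": [0,0,46],"claw": 0},
  {"turn": [0,0,0],"slide": [0,0,46],"claw": 0},
])

```text
t: 11.12
eef_pos: [513.5, -45.4, 127.3]
tcp_rot: [-3.136, -0.786, 1.305]
ft_force: [0.9, 0.3, -3.3]
opening: 0.649
grip_force: 30.0
```

>>> jog_arm([
  {"turn": [0,0,0],"slide": [0,0,46],"claw": 0},
  {"turn": [0,0,0],"slide": [0,0,46],"claw": 0},
  {"turn": [0,0,0],"slide": [0,0,30],"claw": 0},
  {"turn": [0,0,0],"slide": [0,0,0],"claw": 0},
])

```text
t: 11.62
eef_pos: [513.9, -45.5, 249.6]
tcp_rot: [3.14, -0.785, 1.31]
ft_force: [-0.6, 0.4, -4.8]
opening: 0.652
grip_force: 30.0
```

```bash
cat > a4.py <<'E'
from a3 import *
H0,HR=hang(45,-20,100,56,3); H1,_=hang(45,-20,100,56,135)
r=plan(p,R,q,[(H1+[0,0,60],HR,0),(H1,HR,0,40)])
E
python3 a4.py
```

```text
t 11.62
# 9 rows margin 0.92 at [502.9 123.5 261.6] tz [ 0.12 -0.12 -0.98] q [ 0.19  0.26  1.81 -0.18  0.98 -0.53] 
# 2 rows margin 0.77 at [502.9 123.5 201.6] tz [ 0.12 -0.12 -0.98] q [ 0.19  0.33  1.89 -0.2   0.83 -0.5 ] 
[{"turn": [-6.0, -1.5, 6.0], "slide": [-1, 19, 1], "claw": 0}, {"turn": [-6.0, -1.5, 6.5], "slide": [-1, 19, 1], "claw": 0}, {"turn": [-6.0, -2.0, 6.5], "slide": [-1, 19, 1], "claw": 0}, {"turn": [-6.0, -2.0, 6.0], "slide": [-1, 19, 2], "claw": 0}, {"turn": [-6.5, -1.5, 6.0], "slide": [-1, 19, 1], "claw": 0}]
[{"turn": [-6.0, -2.0, 6.5], "slide": [-2, 19, 2], "claw": 0}, {"turn": [-6.5, -1.5, 6.5], "slide": [-1, 18, 1], "claw": 0}, {"turn": [-6.0, -2.0, 6.0], "slide": [-2, 19, 2], "claw": 0}, {"turn": [-6.5, -1.5, 6.5], "slide": [-1, 18, 1], "claw": 0}, {"turn": [0.0, 0.0, 0.0], "slide": [0, 0, -30], "claw": 0}]
[{"turn": [0.0, 0.0, 0.0], "slide": [0, 0, -30], "claw": 0}]
```

>>> jog_arm([
  {"turn": [-6,-1.5,6],"slide": [-1,19,1],"claw": 0},
  {"turn": [-6,-1.5,6.5],"slide": [-1,19,1],"claw": 0},
  {"turn": [-6,-2,6.5],"slide": [-1,19,1],"claw": 0},
  {"turn": [-6,-2,6],"slide": [-1,19,2],"claw": 0},
  {"turn": [-6.5,-1.5,6],"slide": [-1,19,1],"claw": 0},
])

```text
t: 12.25
eef_pos: [508.2, 50.2, 252.4]
tcp_rot: [3.013, -0.25, 1.934]
ft_force: [0.2, 0.3, -4.4]
opening: 0.65
grip_force: 30.0
```

>>> jog_arm([
  {"turn": [-6,-2,6.5],"slide": [-2,19,2],"claw": 0},
  {"turn": [-6.5,-1.5,6.5],"slide": [-1,18,1],"claw": 0},
  {"turn": [-6,-2,6],"slide": [-2,19,2],"claw": 0},
  {"turn": [-6.5,-1.5,6.5],"slide": [-1,18,1],"claw": 0},
  {"turn": [0,0,0],"slide": [-4,4,-27],"claw": 0},
])

```text
t: 12.88
eef_pos: [498.4, 129.7, 232.2]
tcp_rot: [-3.135, 0.175, 2.385]
ft_force: [-0.2, -0.2, -4.5]
opening: 0.653
grip_force: 30.0
```

>>> jog_arm([
  {"turn": [0,0,0],"slide": [-3,3,-26],"claw": 0},
  {"turn": [0,0,0],"slide": [0,0,0],"claw": 0},
])

```text
t: 13.12
eef_pos: [494.3, 130.7, 204.2]
tcp_rot: [-3.13, 0.17, 2.381]
ft_force: [-0.3, 0.5, -3.9]
opening: 0.652
grip_force: 30.0
```

```bash
cat > v.py <<'E'
import sys
from fe import *
from a3 import *
def view(name,yp,gz,b,half,cams=("scene","top")):
    # jar pose from tool pose
    tzj=R; z=R@np.array([np.cos(np.radians(b)),0,np.sin(np.radians(b))]); c=p-19*R[:,2]-gz*z
    f=foot(yp); r=c-f; print("jar centre in peg frame x,y,d:",(r@XP).round(1),(r@YP).round(1),(r@DP).round(1)," z err deg",np.degrees(np.arccos(-z@DP)).round(2),"want d",127-half)
    y=R[:,1]; J=np.c_[np.cross(y,z),y,z]; ims=[]
    for n,(a,b0) in zip(cams,((130,130),(110,160))):
        d=read_camera(n); k=4; im=cv2.resize(d["frame"][b0:b0+150,a:a+100],None,fx=k,fy=k,interpolation=cv2.INTER_CUBIC)
        o=np.array([a,b0])
        draw(im,proj(d,boxpts(c,J,np.array([31,31,half])))-o,k,(0,255,0))
        for Y in(0,100):
            q=proj(d,np.array([w(rack,[peg2rack((0,e,z),Y)])[0] for e,z in((-15,0),(-15,103),(0,118),(15,103),(15,0))]))-o
            cv2.polylines(im,[(q*k).astype(int)],False,(0,0,255),1)
        ims.append(im)
    cv2.imwrite(name,np.hstack(ims))
E
python3 -c "
from v import *
view('pics/v1.png',100,-20,45,56)"
```

```text
t 13.12
jar centre in peg frame x,y,d: -9.9 0.8 201.7  z err deg 0.62 want d 71
```

View pics/v1.png

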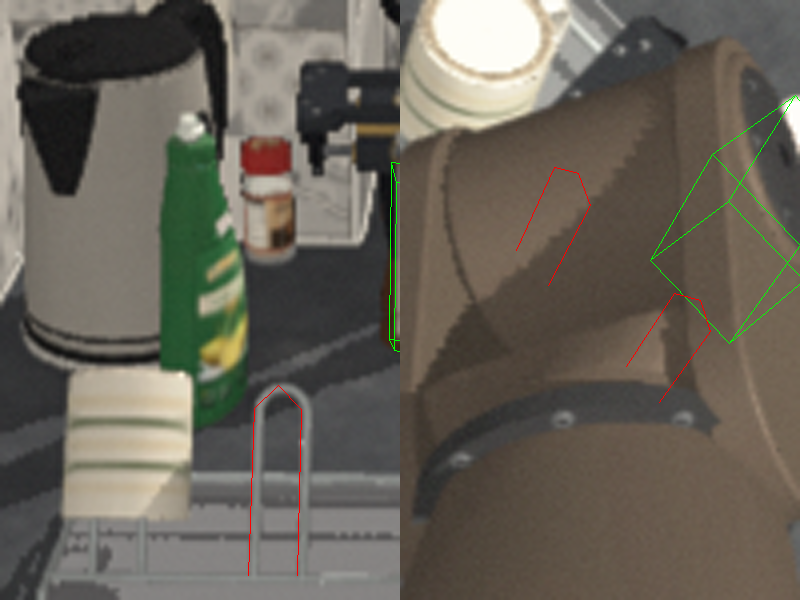

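The scene crop shows the near/middle pegs about 2 px right of my model, within the known bias of that camera (the wrist view confirmed the top camera). Inserting along the peg in steps, watching force.

>>> jog_arm([
  {"turn": [0,0,0],"slide": [-12,14,-25],"claw": 0},
  {"turn": [0,0,0],"slide": [-12,13,-25],"claw": 0},
  {"turn": [0,0,0],"slide": [0,0,0],"claw": 0},
])

```text
t: 13.6
eef_pos: [471.3, 157.9, 156.3]
tcp_rot: [-3.134, 0.173, 2.38]
ft_force: [0.1, -0.7, -2.7]
opening: 0.653
grip_force: 30.0
```

```bash
cat > st.py <<'E'
from a3 import *
from cell import state
def rep(yp,gz,b,half):
    s=state(); R=Ro.from_euler('xyz',s["tcp_rot"]).as_matrix(); p=s["eef_pos"]
    z=R@np.array([np.cos(np.radians(b)),0,np.sin(np.radians(b))]); r=p-19*R[:,2]-gz*z-foot(yp)
    print("x,y,d",[float((r@a).round(1)) for a in(XP,YP,DP)],"zerr",np.degrees(np.arccos(-z@DP)).round(2),"want d",127-half,"F",s["ft_force"].round(1),"M",s["moment"].round(2),"grip",round(s["grip_force"],1), "axes XP,YP,DP",XP.round(2),YP.round(2),DP.round(2))
E
python3 -c "
from st import *
rep(100,-20,45,56)"
```

```text
t 13.6
x,y,d [-8.4, -3.0, 142.1] zerr 0.43 want d 71 F [ 0.1 -0.7 -2.7] M [ 0.17  0.01 -0.01] grip 30.0 axes XP,YP,DP [-0.59  0.57  0.57] [-0.69 -0.72  0.  ] [ 0.41 -0.4   0.82]
```

>>> jog_arm([
  {"turn": [0,0,0],"slide": [-13,13,-26],"claw": 0},
  {"turn": [0,0,0],"slide": [-12,12,-24],"claw": 0},
  {"turn": [0,0,0],"slide": [0,0,0],"claw": 0},
])

```text
t: 13.98
eef_pos: [447.1, 182.8, 106.8]
tcp_rot: [-3.134, 0.174, 2.38]
ft_force: [1.3, -0.1, -2.0]
opening: 0.651
grip_force: 30.0
```

```bash
python3 -c "
from st import *
rep(100,-20,45,56)"
```

```text
t 13.97
x,y,d [-8.3, -4.3, 81.8] zerr 0.39 want d 71 F [ 1.3 -0.1 -2. ] M [ 0.17 -0.02  0.01] grip 30.0 axes XP,YP,DP [-0.59  0.57  0.57] [-0.69 -0.72  0.  ] [ 0.41 -0.4   0.82]
```

>>> jog_arm([
  {"turn": [0,0,0],"slide": [3,-3,-3],"claw": 0},
  {"turn": [0,0,0],"slide": [2,-2,-2],"claw": 0},
  {"turn": [0,0,0],"slide": [-1,1,-2],"claw": 0},
  {"turn": [0,0,0],"slide": [-1,1,-2],"claw": 0},
  {"turn": [0,0,0],"slide": [-1,1,-2],"claw": 0},
])

```text
t: 14.6
eef_pos: [449.2, 180.8, 95.9]
tcp_rot: [-3.136, 0.174, 2.379]
ft_force: [-2.0, 1.5, 0.0]
opening: 0.651
grip_force: 30.0
```

>>> jog_arm([
  {"turn": [0,0,0],"slide": [1,-1,-1],"claw": 0},
  {"turn": [0,0,0],"slide": [0,0,-1],"claw": 0},
  {"turn": [0,0,0],"slide": [0,0,0],"claw": 0},
])

```text
t: 14.98
eef_pos: [449.3, 180.8, 95.1]
tcp_rot: [-3.137, 0.174, 2.379]
ft_force: [-17.5, 12.7, 28.8]
opening: 0.649
grip_force: 30.0
```

```bash
python3 -c "
from st import *
rep(100,-20,45,56)"
```

```text
t 14.97
x,y,d [-17.5, -4.3, 73.9] zerr 0.24 want d 71 F [-17.5  12.7  28.8] M [ 1.56  2.06 -0.07] grip 30.0 axes XP,YP,DP [-0.59  0.57  0.57] [-0.69 -0.72  0.  ] [ 0.41 -0.4   0.82]
```

>>> jog_arm([
  {"turn": [0,0,0],"slide": [-1,1,1],"claw": 0},
  {"turn": [0,0,0],"slide": [-0.5,0.5,-1],"claw": 0},
  {"turn": [0,0,0],"slide": [0,0,0],"claw": 0},
])

```text
t: 15.35
eef_pos: [448.4, 181.6, 93.8]
tcp_rot: [-3.136, 0.174, 2.379]
ft_force: [-5.7, 5.9, 7.7]
opening: 0.651
grip_force: 30.0
```

```bash
python3 -c "
from st import *
rep(100,-20,45,56)"
```

```text
t 15.35
x,y,d [-17.3, -4.2, 72.0] zerr 0.3 want d 71 F [-5.7  5.9  7.7] M [0.8  0.59 0.  ] grip 30.0 axes XP,YP,DP [-0.59  0.57  0.57] [-0.69 -0.72  0.  ] [ 0.41 -0.4   0.82]
```

>>> jog_arm([
  {"turn": [0,0,0],"slide": [-1,1,-1],"claw": 0},
  {"turn": [0,0,0],"slide": [0,0,0],"claw": 0},
])

```text
t: 15.6
eef_pos: [447.3, 182.2, 92.2]
tcp_rot: [-3.135, 0.173, 2.379]
ft_force: [-1.9, 3.4, -2.5]
opening: 0.649
grip_force: 30.0
```

>>> jog_arm([
  {"turn": [0,0,0],"slide": [-1,1,-1],"claw": 0},
  {"turn": [0,0,0],"slide": [0,0,0],"claw": 0},
])

```text
t: 15.85
eef_pos: [446.3, 183.2, 91.4]
tcp_rot: [-3.135, 0.174, 2.379]
ft_force: [0.4, -0.0, -2.6]
opening: 0.655
grip_force: 30.0
```

>>> jog_arm([
  {"turn": [0,0,0],"slide": [-1,1,-2],"claw": 0},
  {"turn": [0,0,0],"slide": [0,0,0],"claw": 0},
])

```text
t: 16.1
eef_pos: [445.3, 184.3, 89.5]
tcp_rot: [-3.135, 0.174, 2.38]
ft_force: [-0.2, -0.2, -3.6]
opening: 0.651
grip_force: 30.0
```

>>> jog_arm([
  {"turn": [0,0,0],"slide": [-0.5,0.5,-1],"claw": 0},
  {"turn": [0,0,0],"slide": [0,0,0],"claw": 0},
])

```text
t: 16.35
eef_pos: [444.9, 184.8, 88.6]
tcp_rot: [-3.135, 0.174, 2.379]
ft_force: [-0.1, 0.3, -3.4]
opening: 0.65
grip_force: 30.0
```

```bash
python3 -c "
from st import *
rep(100,-20,45,56)"
```

```text
t 16.35
x,y,d [-16.3, -4.2, 65.1] zerr 0.32 want d 71 F [-0.1  0.3 -3.4] M [ 0.16 -0.04 -0.06] grip 30.0 axes XP,YP,DP [-0.59  0.57  0.57] [-0.69 -0.72  0.  ] [ 0.41 -0.4   0.82]
```

>>> jog_arm([
  {"turn": [0,0,0],"slide": [-0.5,0.5,-1],"claw": 0},
  {"turn": [0,0,0],"slide": [-0.5,0.5,-1],"claw": 0},
  {"turn": [0,0,0],"slide": [0,0,0],"claw": 0},
])

```text
t: 16.73
eef_pos: [444.7, 185.4, 87.6]
tcp_rot: [-3.136, 0.176, 2.379]
ft_force: [0.1, -8.3, 10.8]
opening: 0.651
grip_force: 30.0
```

>>> jog_arm([
  {"turn": [0,0,0],"slide": [-0.5,0.5,-1],"claw": 0},
  {"turn": [0,0,0],"slide": [0,0,0],"claw": 0},
])

```text
t: 16.98
eef_pos: [444.8, 185.5, 87.4]
tcp_rot: [-3.137, 0.177, 2.379]
ft_force: [1.9, -14.1, 21.9]
opening: 0.649
grip_force: 30.0
```

Floor contact along the peg (27 N). Back off slightly, release and retreat.

>>> jog_arm([
  {"turn": [0,0,0],"slide": [0.5,-0.5,2],"claw": 0},
  {"turn": [0,0,0],"slide": [0,0,0],"claw": 100},
  {"turn": [0,0,0],"slide": [0,0,0],"claw": 100},
  {"turn": [0,0,0],"slide": [0,0,0],"claw": 100},
  {"turn": [0,0,0],"slide": [0,0,0],"claw": 100},
])

```text
t: 17.6
eef_pos: [443.9, 185.9, 87.5]
tcp_rot: [-3.135, 0.174, 2.38]
ft_force: [-0.4, 0.3, -0.3]
opening: 0.985
grip_force: 0.0
```

>>> jog_arm([
  {"turn": [0,0,0],"slide": [-2,2,15],"claw": 100},
  {"turn": [0,0,0],"slide": [-4,4,30],"claw": 100},
  {"turn": [0,0,0],"slide": [-5,5,40],"claw": 100},
  {"turn": [0,0,0],"slide": [-5,5,40],"claw": 100},
  {"turn": [0,0,0],"slide": [-5,5,40],"claw": 100},
])

```text
t: 18.23
eef_pos: [422.5, 206.9, 254.0]
tcp_rot: [-3.135, 0.174, 2.379]
ft_force: [0.5, -0.5, -0.0]
opening: 1.005
grip_force: 0.0
```

```bash
python3 - <<'E'
from fe import *
from a3 import *
# short options: pick tilt b, hang A on middle
zj=np.array([.014,-1,0]); zj/=np.linalg.norm(zj); dn=np.array([0,0,-1.]); C=np.array([459,-201,31.])
cl=np.cross(zj,dn)
for b in (0,10,15,18,20,22,25,28):
    tz=dn*np.cos(np.radians(b))+zj*np.sin(np.radians(b)); o=[]
    for s in(1,-1):
        RL=frame(tz,s*cl); tz2=-np.cos(np.radians(b))*XP-np.sin(np.radians(b))*DP; HR=frame(tz2,s*np.cross(-DP,-XP))
        f=lambda P,R:[(x[0].round(2).tolist(),round(float(x[1]),2)) for x in ik(P,R)]
        P=C-5*zj+19*tz
        mm=lambda P,R:max([round(float(x[1]),2) for x in ik(P,R)] or [-1])
        o.append(([mm(P+[0,0,h],RL) for h in(0,60,150)],[mm(hung(0,42,l,-14)+5*DP+19*tz2,HR) for l in(0,60,110)]))
    print(b,o)
E
```

```text
t 18.23
0 [([0.41, 0.55, 0.78], [-1, -1, -1]), ([0.1, 0.1, 0.1], [-1, -1, -1])]
10 [([0.32, 0.46, 0.68], [-1, -1, 0.04]), ([-1, -1, -1], [-1, -1, 0.04])]
15 [([0.32, 0.44, 0.65], [0.04, 0.09, -1]), ([-1, -1, -1], [0.04, 0.1, 0.16])]
18 [([0.28, 0.44, 0.64], [0.1, 0.01, -1]), ([-1, -1, -1], [0.1, 0.17, 0.23])]
20 [([0.19, 0.42, 0.62], [0.13, -1, -1]), ([0.04, -1, -1], [0.15, 0.22, 0.29])]
22 [([0.1, 0.34, 0.55], [0.07, -1, -1]), ([0.1, -1, -1], [0.2, 0.28, 0.34])]
25 [([-1, 0.22, 0.46], [-1, -1, -1]), ([-1, -1, -1], [0.28, 0.36, 0.42])]
28 [([-1, 0.12, 0.37], [-1, -1, -1]), ([-1, 0.12, -1], [0.36, 0.44, 0.5])]
```

```bash
cat > wt.py <<'E'
from fe import *
from a3 import *
def fback(d,uv,z):
    v=(np.array(uv)-d["mtx"][:2,2])/d["mtx"][0,0]; th=np.linalg.norm(v); a=v/th; r=d["R"].T@np.array([*(a*np.sin(th)),np.cos(th)]); o=-d["R"].T@d["t"]; return o+r*(z-o[2])/r[2]
if __name__=="__main__":
    d=read_camera("wrist"); cv2.imwrite("pics/w3.png",d["frame"])
    T=foot(0)+118*DP; print("model tip",T.round(1),fproj(d,T).round(1),"foot px",fproj(d,foot(0)).round(1))
    for q in("peg_middle_tip","peg_middle","hung_mug","tall_jar","short_jar"):
        for r in look_for(q,"wrist")[:3]:
            X=fback(d,r["xy"],T[2]); e=X-T; print(q,np.round(r["xy"],1),round(r["conf"],2),"rack-frame err of tip x,y",(RK.T@e).round(1)[:2] if "tip" in q else "")
E
python3 wt.py
```

```text
t 18.23
model tip [512.8 252.5 143.7] [[349.6 199.9]] foot px [[334.8 115.1]]
peg_middle_tip [357.8 159.9] 0.83 rack-frame err of tip x,y [44.7 -2.4]
peg_middle_tip [346.4 133.7] 0.74 rack-frame err of tip x,y [70.9 12.3]
peg_middle [356.4 158.4] 0.67 rack-frame err of tip x,y 
hung_mug [414.  176.5] 0.6 rack-frame err of tip x,y 
tall_jar [198.7 320.7] 0.73 rack-frame err of tip x,y 
tall_jar [259.4 167.5] 0.61 rack-frame err of tip x,y 
short_jar [157.3 324. ] 0.4 rack-frame err of tip x,y 
short_jar [258.  170.5] 0.16 rack-frame err of tip x,y
```

```bash
python3 - <<'E'
from wt import *
d=read_camera("wrist"); a,b=180,60; k=4
im=cv2.resize(d["frame"][b:b+150,a:a+200],None,fx=k,fy=k,interpolation=cv2.INTER_CUBIC); o=np.array([a,b])
pts=np.array([foot(0)+e*YP+z*DP for e,z in((-15,0),(-15,103),(0,118),(15,103),(15,0))]); cv2.polylines(im,[((fproj(d,pts)-o)*k).astype(int)],False,(0,0,255),1)
for X in w(rack,[[95,155,20],[95,-155,20],[-95,-155,20],[-95,155,20]]): cv2.circle(im,tuple(((fproj(d,X)[0]-o)*k).astype(int)),4,(255,0,0),1)
z=-DP; draw(im,(fproj(d,boxpts(hung(100,56,0,-24),np.c_[XP,np.cross(z,XP),z],np.array([31,31,56])))-o),k,(0,255,0))
cv2.imwrite("pics/w4.png",im)
E
```

```text
t 18.52
```

View pics/w4.png

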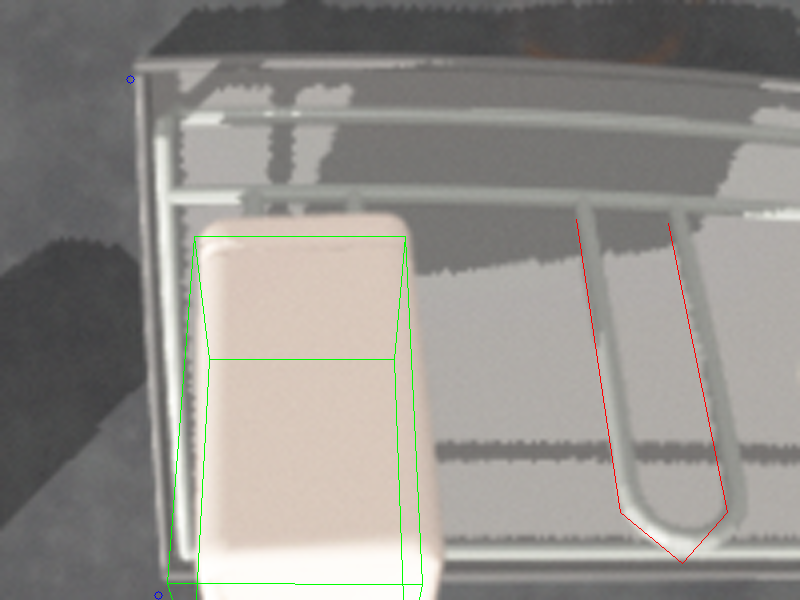

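The wrist view shows the tall jar hung squarely on the near peg; the middle peg's real feet (588,205)/(682,205) and tip (688,535) sit ~6.5 mm towards rack +x and 3 mm towards −y from my model, matching the felt contact. I correct the rack pose.

```bash
python3 - <<'E'
from ik import *
d=RK@[6.5,-3,0]; rack[:2]+=d[:2]; np.save("rack.npy",rack); print(rack)
E
cat > s2.py <<'E'
from a3 import *
dn=np.array([0,0,-1.])
def lay(C,m,b,gz,s):
    tz=dn*np.cos(np.radians(b))+m*np.sin(np.radians(b)); return C+gz*m+19*tz,frame(tz,s*np.cross(m,dn))
def hg(b,gz,lift,s,x=-14,yp=0,half=42):
    tz=-np.cos(np.radians(b))*XP-np.sin(np.radians(b))*DP; return hung(yp,half,lift,x)-gz*DP+19*tz,frame(tz,s*np.cross(-DP,-XP))
def mm(P,R): return max([round(float(x[1]),2) for x in ik(P,R)] or [-1])
if __name__=="__main__":
    ms=np.array([.014,-1,0]); C=np.array([459,-201,31.])
    print("pick b0",[(s,mm(*lay(C,ms,0,0,s)),ik(*lay(C,ms,0,0,s))[0][0].round(2)) for s in(1,-1)])
    for b in(35,45):
        print("hang",b,[(s,[mm(*hg(b,-10,l,s)) for l in(0,60,110)]) for s in(1,-1)])
        for az in(-180,-160,-140,-120,60,80,100):
            for C2 in((480,-150),(515,-50)):
                print(b,az,C2,[(s,mm(*lay(np.array([*C2,31.]),ad(az),0,0,s)),mm(*lay(np.array([*C2,31.]),ad(az),b,-10,s))) for s in(1,-1)])
E
python3 s2.py
```

```text
[501.01737035 267.911112     2.37752377]
t 18.57
pick b0 [(1, 0.41, array([-0.55,  0.63,  2.03,  0.  ,  0.47, -0.56])), (-1, 0.11, array([-0.55,  0.63,  2.03,  0.  ,  0.47,  2.58]))]
hang 35 [(1, [-1, -1, -1]), (-1, [0.58, 0.65, 0.69])]
35 -180 (480, -150) [(1, 0.42, 0.93), (-1, 0.42, 0.91)]
35 -180 (515, -50) [(1, 0.44, 1.03), (-1, 0.44, 1.01)]
35 -160 (480, -150) [(1, 0.42, 0.76), (-1, 0.34, 0.75)]
35 -160 (515, -50) [(1, 0.44, 0.87), (-1, 0.44, 0.83)]
35 -140 (480, -150) [(1, 0.42, 0.59), (-1, -1, 0.59)]
35 -140 (515, -50) [(1, 0.44, 0.7), (-1, 0.2, 0.68)]
35 -120 (480, -150) [(1, 0.42, 0.37), (-1, -1, 0.37)]
35 -120 (515, -50) [(1, 0.44, 0.51), (-1, -1, 0.51)]
35 60 (480, -150) [(1, -1, 0.61), (-1, 0.42, 0.7)]
35 60 (515, -50) [(1, -1, 0.6), (-1, 0.44, 0.62)]
35 80 (480, -150) [(1, -1, 0.63), (-1, 0.42, 0.85)]
35 80 (515, -50) [(1, -1, 0.57), (-1, 0.44, 0.78)]
35 100 (480, -150) [(1, 0.16, 0.71), (-1, 0.42, 0.97)]
35 100 (515, -50) [(1, -1, 0.63), (-1, 0.44, 0.94)]
hang 45 [(1, [-1, -1, -1]), (-1, [0.64, 0.75, 0.84])]
45 -180 (480, -150) [(1, 0.42, 0.91), (-1, 0.42, 0.91)]
45 -180 (515, -50) [(1, 0.44, 1.01), (-1, 0.44, 1.01)]
45 -160 (480, -150) [(1, 0.42, 0.72), (-1, 0.34, 0.72)]
45 -160 (515, -50) [(1, 0.44, 0.83), (-1, 0.44, 0.83)]
45 -140 (480, -150) [(1, 0.42, 0.52), (-1, -1, 0.52)]
45 -140 (515, -50) [(1, 0.44, 0.65), (-1, 0.2, 0.65)]
45 -120 (480, -150) [(1, 0.42, 0.29), (-1, -1, 0.29)]
45 -120 (515, -50) [(1, 0.44, 0.44), (-1, -1, 0.44)]
45 60 (480, -150) [(1, -1, 0.73), (-1, 0.42, 0.73)]
45 60 (515, -50) [(1, -1, 0.66), (-1, 0.44, 0.66)]
45 80 (480, -150) [(1, -1, 0.72), (-1, 0.42, 0.88)]
45 80 (515, -50) [(1, -1, 0.7), (-1, 0.44, 0.83)]
45 100 (480, -150) [(1, 0.16, 0.76), (-1, 0.42, 1.02)]
45 100 (515, -50) [(1, -1, 0.71), (-1, 0.44, 0.98)]
```

```bash
cat > b1.py <<'E'
from s2 import *
ms=np.array([.014,-1,0]); C=np.array([459,-201,31.])
P,RP=lay(C,ms,0,0,1)
OB.update(purple=(633,-173,44,112),black=(549,-285,45,62)); print(body(P,RP,OB))
_,p1,R1,q1=plan(p,R,q,[(P+[0,0,110],RP,100)])
print("AHEAD"); C2=np.array([515,-45,31.]); m=ad(-120); L,RL=lay(C2,m,0,0,1)
_,p1,R1,q1=plan(p1,R1,q1,[(P,RP,0),(P+[0,0,70],RP,0),(L+[0,0,70],RL,0),(L,RL,0)],show=False); print(q1)
G,RG=lay(C2,m,45,-8,-1); print(body(G,RG,OB),"lay",body(L,RL,OB))
mid=lay(C2,ad(-210),0,0,1)[1]
_,p1,R1,q1=plan(p1,R1,q1,[(L+[0,0,130],RL,100),(L+[20,40,160],frame([.1,.2,-1],RL[:,0]),100),(G-110*RG[:,2]+[0,0,30],RG,100),(G-110*RG[:,2],RG,100),(G,RG,100)],show=False); print(q1)
H1,HR=hg(45,-8,110,-1); H0,_=hg(45,-8,5,-1)
_,p1,R1,q1=plan(p1,R1,q1,[(G+[0,0,230],RG,0),(H1+[0,0,60],HR,0),(H1,HR,0),(H0,HR,0)],show=False); print(q1)
E
python3 b1.py
```

```text
t 18.57
{'jam': 142, 'mill': 164, 'purple': 40, 'black': 999, 'low': 90}
# 8 rows margin 0.68 at [ 458.6 -201.5  121.5] tz [ 0.  0. -1.] q [-0.55  0.44  1.96  0.    0.74 -0.56] 
[{"turn": [1.0, 0.5, -5.5], "slide": [5, -51, -16], "claw": 100}, {"turn": [1.0, 0.5, -5.5], "slide": [4, -51, -16], "claw": 100}, {"turn": [1.0, 0.5, -5.5], "slide": [5, -51, -16], "claw": 100}, {"turn": [1.5, 0.5, -6.0], "slide": [4, -51, -16], "claw": 100}, {"turn": [1.0, 0.5, -5.5], "slide": [5, -51, -16], "claw": 100}]
[{"turn": [1.5, 0.5, -6.0], "slide": [4, -51, -17], "claw": 100}, {"turn": [1.0, 0.5, -5.5], "slide": [5, -51, -16], "claw": 100}, {"turn": [1.5, 0.0, -6.0], "slide": [4, -51, -17], "claw": 100}]
AHEAD
[-0.21795834  0.64657648  1.99754774  0.0062233   0.49642244  0.29608992]
{'jam': 40, 'mill': 16, 'purple': 63, 'black': 216, 'low': 46} lay {'jam': 26, 'mill': 50, 'purple': 34, 'black': 999, 'low': 90}
[ 0.08164745  0.84922133  1.74937085 -0.68390433  1.16230791 -2.05428537]
[ 0.42280367  0.5472109   1.84165466 -0.24533582  0.70122126 -0.20027207]
```

>>> jog_arm([
  {"turn": [1,0.5,-5.5],"slide": [5,-51,-16],"claw": 100},
  {"turn": [1,0.5,-5.5],"slide": [4,-51,-16],"claw": 100},
  {"turn": [1,0.5,-5.5],"slide": [5,-51,-16],"claw": 100},
  {"turn": [1.5,0.5,-6],"slide": [4,-51,-16],"claw": 100},
  {"turn": [1,0.5,-5.5],"slide": [5,-51,-16],"claw": 100},
])

```text
t: 19.2
eef_pos: [445.6, -50.0, 171.3]
tcp_rot: [3.135, 0.069, 1.885]
ft_force: [0.7, 0.3, -0.0]
opening: 1.002
grip_force: 0.0
```

>>> jog_arm([
  {"turn": [1.5,0.5,-6],"slide": [4,-51,-17],"claw": 100},
  {"turn": [1,0.5,-5.5],"slide": [5,-51,-16],"claw": 100},
  {"turn": [1.5,0,-6],"slide": [4,-51,-17],"claw": 100},
  {"turn": [0,0,0],"slide": [0,0,0],"claw": 100},
])

```text
t: 19.7
eef_pos: [458.2, -204.1, 120.3]
tcp_rot: [-3.141, -0.004, 1.578]
ft_force: [0.5, 0.9, 0.4]
opening: 1.004
grip_force: 0.0
```

```bash
python3 - <<'E'
from wt import *
print(p,R.round(2).tolist())
d=read_camera("wrist")
for r in look_for("short_jar","wrist")[:3]: print(np.round(r["xy"]),round(r["conf"],2),fback(d,r["xy"],62).round(0))
f=d["frame"]; g=f.min(2); m=((g>140)&(f.max(2).astype(int)-g<50)).astype('u1'); m=cv2.morphologyEx(m,cv2.MORPH_OPEN,np.ones((5,5)))
n,l,s,c=cv2.connectedComponentsWithStats(m)
X=boxpts(np.array([459,-201,31]),np.c_[[1,0,0],[0,0,1],[0,-1,0]],np.array([31,31,42]))
print("model px",fproj(d,X).round().tolist())
for i in range(1,n):
    if s[i,4]>800: print(s[i].tolist(),c[i].round(1))
E
```

```text
t 19.7
[ 458.16773278 -204.11261021  120.28185575] [[-0.01, 1.0, -0.0], [1.0, 0.01, 0.0], [0.0, -0.0, -1.0]]
[336. 267.] 0.57 [ 530. -263.   62.]
model px [[228.0, 142.0], [220.0, 152.0], [299.0, 152.0], [291.0, 142.0], [229.0, 221.0], [223.0, 248.0], [294.0, 249.0], [288.0, 221.0]]
[0, 0, 169, 256, 15412] [ 61.9 157.8]
[219, 139, 77, 108, 7604] [255.7 192. ]
```

>>> jog_arm([
  {"turn": [0,0,0],"slide": [0,0,-37],"claw": 100},
  {"turn": [0,0,0],"slide": [0,0,-36],"claw": 100},
  {"turn": [0,0,0],"slide": [0,2,-36],"claw": 100},
  {"turn": [0,0,0],"slide": [0,0,0],"claw": 0},
  {"turn": [0,0,0],"slide": [0,0,0],"claw": 0},
])

```text
t: 20.42
eef_pos: [459.4, -198.7, 14.7]
tcp_rot: [3.139, -0.002, 1.585]
ft_force: [0.4, -0.4, -0.0]
opening: 0.847
grip_force: 0.0
```

>>> jog_arm([
  {"turn": [0,0,0],"slide": [0,0,0],"claw": 0},
  {"turn": [0,0,0],"slide": [0,0,0],"claw": 0},
  {"turn": [0,0,0],"slide": [0,0,0],"claw": 0},
  {"turn": [0,0,0],"slide": [0,0,35],"claw": 0},
  {"turn": [0,0,0],"slide": [0,0,35],"claw": 0},
])

```text
t: 21.05
eef_pos: [458.7, -199.1, 84.6]
tcp_rot: [3.14, -0.003, 1.583]
ft_force: [0.1, -0.5, -2.4]
opening: 0.653
grip_force: 29.8
```

```bash
cat > b2.py <<'E'
from s2 import *
C2=np.array([515,-45,32.]); m=ad(-120); L,RL=lay(C2,m,0,0,1); L=L-[0,0,0]
plan(p,R,q,[(L+[0,0,70],RL,0),(L+[0,0,8],RL,0,40),(L,RL,0,8)])
E
python3 b2.py
```

```text
t 21.05
# 4 rows margin 0.58 at [514.7 -45.1  82.6] tz [ 0.  0. -1.] q [-0.22  0.52  1.96  0.    0.66  0.3 ] 
# 2 rows margin 0.46 at [514.7 -45.1  20.6] tz [ 0.  0. -1.] q [-0.22  0.63  1.99  0.    0.52  0.3 ] 
# 1 rows margin 0.44 at [514.7 -45.1  12.6] tz [ 0.  0. -1.] q [-0.22  0.64  2.    0.    0.5   0.3 ] 
[{"turn": [0.0, 0.0, -7.5], "slide": [14, 39, 0], "claw": 0}, {"turn": [0.0, 0.0, -7.5], "slide": [14, 38, -1], "claw": 0}, {"turn": [0.0, 0.0, -8.0], "slide": [14, 39, 0], "claw": 0}, {"turn": [0.0, 0.0, -7.5], "slide": [14, 38, -1], "claw": 0}, {"turn": [0.0, 0.0, 0.0], "slide": [0, 0, -31], "claw": 0}]
[{"turn": [0.0, 0.0, 0.0], "slide": [0, 0, -31], "claw": 0}, {"turn": [0.0, 0.0, 0.0], "slide": [0, 0, -8], "claw": 0}]
```

>>> jog_arm([
  {"turn": [0,0,-7.5],"slide": [14,39,0],"claw": 0},
  {"turn": [0,0,-7.5],"slide": [14,38,-1],"claw": 0},
  {"turn": [0,0,-8],"slide": [14,39,0],"claw": 0},
  {"turn": [0,0,-7.5],"slide": [14,38,-1],"claw": 0},
  {"turn": [0,0,0],"slide": [0,0,-31],"claw": 0},
])

```text
t: 21.68
eef_pos: [516.8, -43.2, 52.1]
tcp_rot: [3.135, -0.004, 1.052]
ft_force: [0.2, -0.3, -2.8]
opening: 0.654
grip_force: 29.8
```

>>> jog_arm([
  {"turn": [0,0,0],"slide": [0,0,-31],"claw": 0},
  {"turn": [0,0,0],"slide": [0,0,-5],"claw": 0},
  {"turn": [0,0,0],"slide": [0,0,-1],"claw": 0},
  {"turn": [0,0,0],"slide": [0,0,0],"claw": 0},
])

```text
t: 22.18
eef_pos: [514.8, -45.2, 14.6]
tcp_rot: [3.14, -0.002, 1.051]
ft_force: [-2.8, 1.7, 3.6]
opening: 0.65
grip_force: 29.8
```

>>> jog_arm([
  {"turn": [0,0,0],"slide": [0,0,0],"claw": 100},
  {"turn": [0,0,0],"slide": [0,0,0],"claw": 100},
  {"turn": [0,0,0],"slide": [0,0,0],"claw": 100},
])

```text
t: 22.55
eef_pos: [515.1, -45.3, 13.8]
tcp_rot: [3.139, -0.002, 1.051]
ft_force: [-1.3, 0.5, 0.5]
opening: 0.914
grip_force: 0.0
```

```bash
cat > b3.py <<'E'
from s2 import *
m=ad(-120); C2=p+[0,0,0]; C2=np.array([C2[0],C2[1],31.])+m*2   # short centre ~2 mm off grasp
print(p,"yaw of tool x",np.degrees(np.arctan2(R[1,0],R[0,0]))); np.save("C2.npy",C2)
G,RG=lay(C2,m,45,-8,-1)
plan(p,R,q,[(p+[0,0,55],R,100),(p+[10,30,150],frame([.1,.2,-1],R[:,0]),100),(G-110*RG[:,2]+[0,0,20],RG,100),(G-90*RG[:,2],RG,100)])
E
python3 b3.py
```

```text
t 22.55
[515.11753945 -45.29818168  13.79602377] yaw of tool x 60.217585319057406
# 1 rows margin 0.57 at [515.1 -45.3  68.8] tz [ 0.  0. -1.] q [-0.22  0.55  1.97  0.    0.63  0.3 ] 
# 10 rows margin 0.56 at [525.1 -15.3 163.8] tz [ 0.09  0.2  -0.98] q [-0.27  0.4   1.92  0.3   0.81 -1.53] 
# 11 rows margin 0.53 at [550.1  15.7 115.8] tz [-0.36 -0.61 -0.71] q [ 0.18  0.76  1.58 -0.58  1.41 -2.16] 
# 1 rows margin 0.53 at [543.1   3.7  80.8] tz [-0.36 -0.61 -0.71] q [ 0.16  0.79  1.62 -0.6   1.34 -2.13] 
[{"turn": [0.0, 0.0, 0.0], "slide": [0, 0, 55], "claw": 100}, {"turn": [0.5, -1.5, 9.0], "slide": [1, 3, 10], "claw": 100}, {"turn": [0.5, -1.5, 9.0], "slide": [1, 3, 9], "claw": 100}, {"turn": [0.5, -1.5, 9.0], "slide": [1, 3, 10], "claw": 100}, {"turn": [0.5, -1.5, 9.0], "slide": [1, 3, 9], "claw": 100}]
[{"turn": [0.5, -1.5, 9.0], "slide": [1, 3, 10], "claw": 100}, {"turn": [0.0, -1.0, 9.0], "slide": [1, 3, 9], "claw": 100}, {"turn": [0.5, -1.5, 9.0], "slide": [1, 3, 10], "claw": 100}, {"turn": [0.5, -1.0, 9.0], "slide": [1, 3, 9], "claw": 100}, {"turn": [0.0, -1.5, 8.5], "slide": [1, 3, 10], "claw": 100}]
[{"turn": [0.5, -1.0, 9.0], "slide": [1, 3, 9], "claw": 100}, {"turn": [-2.5, 4.0, 8.0], "slide": [2, 3, -4], "claw": 100}, {"turn": [-2.5, 4.0, 8.0], "slide": [2, 3, -4], "claw": 100}, {"turn": [-2.5, 4.0, 8.0], "slide": [2, 3, -4], "claw": 100}, {"turn": [-2.5, 4.0, 8.0], "slide": [2, 3, -5], "claw": 100}]
[{"turn": [-2.0, 4.0, 8.0], "slide": [2, 3, -4], "claw": 100}, {"turn": [-2.5, 4.0, 8.0], "slide": [3, 3, -5], "claw": 100}, {"turn": [-2.0, 4.0, 8.5], "slide": [2, 3, -4], "claw": 100}, {"turn": [-2.5, 4.0, 8.0], "slide": [3, 2, -5], "claw": 100}, {"turn": [-2.5, 4.0, 8.5], "slide": [2, 3, -4], "claw": 100}]
[{"turn": [-2.0, 4.0, 8.0], "slide": [3, 2, -5], "claw": 100}, {"turn": [-2.5, 4.5, 8.0], "slide": [2, 3, -4], "claw": 100}, {"turn": [0.0, 0.0, 0.0], "slide": [-7, -12, -35], "claw": 100}]
```

>>> jog_arm([
  {"turn": [0,0,0],"slide": [0,0,60],"claw": 100},
  {"turn": [0.5,-1.5,9],"slide": [1,3,10],"claw": 100},
  {"turn": [0.5,-1.5,9],"slide": [1,3,9],"claw": 100},
  {"turn": [0.5,-1.5,9],"slide": [1,3,10],"claw": 100},
  {"turn": [0.5,-1.5,9],"slide": [1,3,9],"claw": 100},
])

```text
t: 23.18
eef_pos: [519.0, -33.1, 112.1]
tcp_rot: [3.044, -0.057, 1.688]
ft_force: [-0.2, -0.1, -0.3]
opening: 0.999
grip_force: 0.0
```

>>> jog_arm([
  {"turn": [0.5,-1.5,9],"slide": [1,3,10],"claw": 100},
  {"turn": [0,-1,9],"slide": [1,3,9],"claw": 100},
  {"turn": [0.5,-1.5,9],"slide": [1,3,10],"claw": 100},
  {"turn": [0.5,-1,9],"slide": [1,3,9],"claw": 100},
  {"turn": [0,-1.5,8.5],"slide": [1,3,10],"claw": 100},
])

```text
t: 23.8
eef_pos: [524.0, -18.2, 159.9]
tcp_rot: [2.937, -0.026, 2.47]
ft_force: [0.1, 0.5, 0.5]
opening: 1.003
grip_force: 0.0
```

>>> jog_arm([
  {"turn": [0.5,-1,9],"slide": [1,3,9],"claw": 100},
  {"turn": [-2.5,4,8],"slide": [2,3,-4],"claw": 100},
  {"turn": [-2.5,4,8],"slide": [2,3,-4],"claw": 100},
  {"turn": [-2.5,4,8],"slide": [2,3,-4],"claw": 100},
  {"turn": [-2.5,4,8],"slide": [2,3,-5],"claw": 100},
])

```text
t: 24.42
eef_pos: [533.2, -3.3, 151.7]
tcp_rot: [-3.124, -0.244, -3.124]
ft_force: [-0.4, -1.2, 0.7]
opening: 0.997
grip_force: 0.0
```

>>> jog_arm([
  {"turn": [-2,4,8],"slide": [2,3,-4],"claw": 100},
  {"turn": [-2.5,4,8],"slide": [3,3,-5],"claw": 100},
  {"turn": [-2,4,8.5],"slide": [2,3,-4],"claw": 100},
  {"turn": [-2.5,4,8],"slide": [3,2,-5],"claw": 100},
  {"turn": [-2.5,4,8.5],"slide": [2,3,-4],"claw": 100},
])

```text
t: 25.05
eef_pos: [545.3, 10.8, 129.4]
tcp_rot: [-3.056, -0.635, -2.43]
ft_force: [0.0, -0.0, -0.3]
opening: 1.0
grip_force: 0.0
```

>>> jog_arm([
  {"turn": [-2,4,8],"slide": [3,2,-5],"claw": 100},
  {"turn": [-2.5,4.5,8],"slide": [2,3,-4],"claw": 100},
  {"turn": [0,0,0],"slide": [0,0,0],"claw": 100},
])

```text
t: 25.42
eef_pos: [549.5, 16.9, 119.6]
tcp_rot: [3.141, -0.789, -2.097]
ft_force: [0.5, 0.3, -0.2]
opening: 1.001
grip_force: 0.0
```

```bash
cat > b4.py <<'E'
from wt import *
from s2 import lay
C2=np.load("C2.npy"); m=ad(-120); G,RG=lay(C2,m,45,-8,-1)
print(p,R[:,2].round(3),"want tz",RG[:,2].round(3))
plan(p,R,q,[(G-90*RG[:,2],RG,100),(G,RG,100,45)])
d=read_camera("wrist"); f=d["frame"]; g=f.min(2); mk=((g>125)&(f.max(2).astype(int)-g<60)).astype('u1'); mk=cv2.morphologyEx(mk,cv2.MORPH_OPEN,np.ones((5,5)))
n,l,s,c=cv2.connectedComponentsWithStats(mk); u=fproj(d,boxpts(C2,np.c_[np.cross([0,0,1],m),[0,0,1],m],np.array([31,31,42])))
print("model bbox",u.min(0).round(),(u.max(0)).round(),[ (s[i,:2].tolist(),(s[i,:2]+s[i,2:4]).tolist()) for i in range(1,n) if s[i,4]>1500])
print(look_for("short_jar","wrist")[:2],"centre",fproj(d,C2).round())
E
python3 b4.py
```

```text
t 25.43
[549.49742961  16.85500914 119.57997542] [-0.356 -0.613 -0.705] want tz [-0.354 -0.612 -0.707]
# 1 rows margin 0.53 at [543.5   3.9  81.6] tz [-0.36 -0.61 -0.7 ] q [ 0.16  0.79  1.62 -0.6   1.34 -2.13] 
# 3 rows margin 0.44 at [511.5 -52.1  17.6] tz [-0.36 -0.61 -0.7 ] q [ 0.08  0.85  1.75 -0.69  1.16 -2.05] 
[{"turn": [0.0, 0.0, 0.0], "slide": [-6, -13, -38], "claw": 100}, {"turn": [0.0, 0.0, 0.0], "slide": [-11, -19, -21], "claw": 100}, {"turn": [0.0, 0.0, 0.0], "slide": [-11, -18, -22], "claw": 100}, {"turn": [0.0, 0.0, 0.0], "slide": [-10, -19, -21], "claw": 100}]
model bbox [220. 144.] [293. 246.] [([318, 0], [512, 181]), ([19, 10], [161, 78]), ([221, 149], [291, 249])]
[{'xy': [257.9, 199.6], 'conf': 0.65}, {'xy': [147.6, 81.2], 'conf': 0.63}] centre [[257. 196.]]
```

>>> jog_arm([
  {"turn": [0,0,0],"slide": [-6,-13,-38],"claw": 100},
  {"turn": [0,0,0],"slide": [-11,-19,-21],"claw": 100},
  {"turn": [0,0,0],"slide": [-11,-18,-22],"claw": 100},
  {"turn": [0,0,0],"slide": [-10,-19,-21],"claw": 100},
  {"turn": [0,0,0],"slide": [0,0,0],"claw": 0},
])

```text
t: 26.15
eef_pos: [511.2, -54.6, 18.5]
tcp_rot: [-3.14, -0.788, -2.104]
ft_force: [1.0, 0.3, 1.1]
opening: 0.942
grip_force: 0.0
```

>>> jog_arm([
  {"turn": [0,0,0],"slide": [0,0,0],"claw": 0},
  {"turn": [0,0,0],"slide": [0,0,0],"claw": 0},
  {"turn": [0,0,0],"slide": [0,0,0],"claw": 0},
  {"turn": [0,0,0],"slide": [0,0,15],"claw": 0},
  {"turn": [0,0,0],"slide": [0,0,45],"claw": 0},
])

```text
t: 26.78
eef_pos: [511.3, -53.0, 78.6]
tcp_rot: [3.139, -0.789, -2.096]
ft_force: [0.9, 0.6, -1.4]
opening: 0.648
grip_force: 30.0
```

>>> jog_arm([
  {"turn": [0,0,0],"slide": [0,0,50],"claw": 0},
  {"turn": [0,0,0],"slide": [0,0,50],"claw": 0},
  {"turn": [0,0,0],"slide": [0,0,50],"claw": 0},
  {"turn": [0,0,0],"slide": [0,0,20],"claw": 0},
  {"turn": [0,0,0],"slide": [0,0,0],"claw": 0},
])

```text
t: 27.4
eef_pos: [511.9, -53.1, 249.2]
tcp_rot: [-3.138, -0.786, -2.101]
ft_force: [-0.4, 0.5, -3.6]
opening: 0.653
grip_force: 30.0
```

```bash
cat > b5.py <<'E'
from s2 import *
H1,HR=hg(45,-8,115,-1); print("tool z jar check",(HR.T@-DP).round(2))
plan(p,R,q,[(H1+[0,0,70],HR,0),(H1,HR,0,40)])
E
python3 b5.py
```

```text
t 27.4
tool z jar check [0.71 0.   0.71]
# 12 rows margin 0.5 at [557.9 212.9 260.2] tz [ 0.12 -0.12 -0.98] q [ 0.32  0.39  1.62 -0.18  1.06 -0.41] 
# 2 rows margin 0.85 at [557.9 212.9 190.2] tz [ 0.12 -0.12 -0.98] q [ 0.32  0.46  1.71 -0.2   0.91 -0.37] 
[{"turn": [0.5, -5.0, -8.0], "slide": [4, 22, 1], "claw": 0}, {"turn": [0.5, -5.0, -8.0], "slide": [4, 22, 1], "claw": 0}, {"turn": [0.5, -5.0, -8.0], "slide": [4, 22, 1], "claw": 0}, {"turn": [0.5, -5.5, -8.0], "slide": [4, 22, 1], "claw": 0}, {"turn": [1.0, -5.5, -8.0], "slide": [4, 22, 1], "claw": 0}]
[{"turn": [0.5, -5.0, -8.0], "slide": [4, 22, 1], "claw": 0}, {"turn": [0.5, -5.5, -7.5], "slide": [4, 22, 1], "claw": 0}, {"turn": [1.0, -5.0, -7.5], "slide": [4, 22, 1], "claw": 0}, {"turn": [1.0, -5.5, -8.0], "slide": [4, 23, 1], "claw": 0}, {"turn": [0.5, -5.0, -7.5], "slide": [3, 22, 1], "claw": 0}]
[{"turn": [1.0, -5.5, -8.0], "slide": [4, 23, 1], "claw": 0}, {"turn": [0.5, -5.0, -7.5], "slide": [3, 22, 0], "claw": 0}, {"turn": [0.0, 0.0, 0.0], "slide": [0, 0, -35], "claw": 0}, {"turn": [0.0, 0.0, 0.0], "slide": [0, 0, -35], "claw": 0}]
```

>>> jog_arm([
  {"turn": [0.5,-5,-8],"slide": [4,22,1],"claw": 0},
  {"turn": [0.5,-5,-8],"slide": [4,22,1],"claw": 0},
  {"turn": [0.5,-5,-8],"slide": [4,22,1],"claw": 0},
  {"turn": [0.5,-5.5,-8],"slide": [4,22,1],"claw": 0},
  {"turn": [1,-5.5,-8],"slide": [4,22,1],"claw": 0},
])

```text
t: 28.02
eef_pos: [531.7, 57.5, 251.1]
tcp_rot: [-2.888, -0.394, -2.959]
ft_force: [0.3, -0.6, -3.2]
opening: 0.649
grip_force: 30.0
```

>>> jog_arm([
  {"turn": [0.5,-5,-8],"slide": [4,22,1],"claw": 0},
  {"turn": [0.5,-5.5,-7.5],"slide": [4,22,1],"claw": 0},
  {"turn": [1,-5,-7.5],"slide": [4,22,1],"claw": 0},
  {"turn": [1,-5.5,-8],"slide": [4,23,1],"claw": 0},
  {"turn": [0.5,-5,-7.5],"slide": [3,22,1],"claw": 0},
])

```text
t: 28.65
eef_pos: [550.5, 168.2, 256.1]
tcp_rot: [-3.012, 0.038, 2.662]
ft_force: [0.6, -0.8, -3.5]
opening: 0.654
grip_force: 30.0
```

>>> jog_arm([
  {"turn": [1,-5.5,-8],"slide": [4,23,1],"claw": 0},
  {"turn": [0.5,-5,-7.5],"slide": [3,22,0],"claw": 0},
  {"turn": [0,0,0],"slide": [0,0,-35],"claw": 0},
  {"turn": [0,0,0],"slide": [0,0,-35],"claw": 0},
  {"turn": [0,0,0],"slide": [0,0,0],"claw": 0},
])

```text
t: 29.28
eef_pos: [556.1, 212.3, 185.4]
tcp_rot: [-3.133, 0.169, 2.384]
ft_force: [0.2, 0.7, -3.2]
opening: 0.652
grip_force: 30.0
```

```bash
python3 -c "
from st import *
rep(0,-8,45,42)"
```

```text
t 29.27
x,y,d [-16.3, 2.0, 195.3] zerr 0.63 want d 85 F [ 0.2  0.7 -3.2] M [ 0.22 -0.06 -0.01] grip 30.0 axes XP,YP,DP [-0.59  0.57  0.57] [-0.69 -0.72  0.  ] [ 0.41 -0.4   0.82]
```

>>> jog_arm([
  {"turn": [0,0,0],"slide": [-1,3,2],"claw": 0},
  {"turn": [0,0,0],"slide": [-12,12,-24],"claw": 0},
  {"turn": [0,0,0],"slide": [-12,12,-24],"claw": 0},
  {"turn": [0,0,0],"slide": [0,0,0],"claw": 0},
])

```text
t: 29.78
eef_pos: [532.3, 240.3, 143.6]
tcp_rot: [-3.139, 0.173, 2.384]
ft_force: [0.2, 0.1, -3.2]
opening: 0.651
grip_force: 30.0
```

```bash
python3 -c "
from st import *
rep(0,-8,45,42)"
```

```text
t 29.77
x,y,d [-10.4, -1.7, 140.1] zerr 0.32 want d 85 F [ 0.2  0.1 -3.2] M [ 0.2  -0.03 -0.04] grip 30.0 axes XP,YP,DP [-0.59  0.57  0.57] [-0.69 -0.72  0.  ] [ 0.41 -0.4   0.82]
```

>>> jog_arm([
  {"turn": [0,0,0],"slide": [-10,10,-20],"claw": 0},
  {"turn": [0,0,0],"slide": [-9,9,-18],"claw": 0},
  {"turn": [0,0,0],"slide": [3,-3,-3],"claw": 0},
  {"turn": [0,0,0],"slide": [0,0,0],"claw": 0},
])

```text
t: 30.28
eef_pos: [518.4, 255.4, 103.9]
tcp_rot: [3.141, 0.174, 2.382]
ft_force: [0.4, -0.5, -2.8]
opening: 0.648
grip_force: 30.0
```

```bash
python3 -c "
from st import *
rep(0,-8,45,42)"
```

```text
t 30.27
x,y,d [-16.3, -3.0, 95.8] zerr 0.12 want d 85 F [ 0.4 -0.5 -2.8] M [ 0.17 -0.02 -0.  ] grip 30.0 axes XP,YP,DP [-0.59  0.57  0.57] [-0.69 -0.72  0.  ] [ 0.41 -0.4   0.82]
```

>>> jog_arm([
  {"turn": [0,0,0],"slide": [-2,-1.5,0],"claw": 0},
  {"turn": [0,0,0],"slide": [-2,2,-3],"claw": 0},
  {"turn": [0,0,0],"slide": [-1,1,-3],"claw": 0},
  {"turn": [0,0,0],"slide": [0,0,0],"claw": 0},
])

```text
t: 30.78
eef_pos: [511.8, 257.4, 96.4]
tcp_rot: [-3.14, 0.173, 2.383]
ft_force: [0.6, -0.2, -1.6]
opening: 0.65
grip_force: 30.0
```

>>> jog_arm([
  {"turn": [0,0,0],"slide": [-0.5,0.5,-1],"claw": 0},
  {"turn": [0,0,0],"slide": [-0.5,0.5,-1],"claw": 0},
  {"turn": [0,0,0],"slide": [0,0,0],"claw": 0},
])

```text
t: 31.15
eef_pos: [510.9, 258.3, 94.6]
tcp_rot: [-3.141, 0.173, 2.383]
ft_force: [0.1, 0.3, -3.3]
opening: 0.648
grip_force: 30.0
```

```bash
python3 -c "
from st import *
rep(0,-8,45,42)"
```

```text
t 31.15
x,y,d [-15.6, 0.1, 83.9] zerr 0.23 want d 85 F [ 0.1  0.3 -3.3] M [ 0.15 -0.   -0.02] grip 30.0 axes XP,YP,DP [-0.59  0.57  0.57] [-0.69 -0.72  0.  ] [ 0.41 -0.4   0.82]
```

>>> jog_arm([
  {"turn": [0,0,0],"slide": [-0.5,0.5,-1],"claw": 0},
  {"turn": [0,0,0],"slide": [0,0,0],"claw": 0},
])

```text
t: 31.4
eef_pos: [510.4, 258.8, 93.6]
tcp_rot: [-3.141, 0.173, 2.383]
ft_force: [1.2, 1.6, -2.5]
opening: 0.651
grip_force: 30.0
```

>>> jog_arm([
  {"turn": [0,0,0],"slide": [-0.5,0.5,-1],"claw": 0},
  {"turn": [0,0,0],"slide": [0,0,0],"claw": 0},
])

```text
t: 31.65
eef_pos: [509.9, 259.3, 92.6]
tcp_rot: [-3.141, 0.173, 2.383]
ft_force: [-0.2, -0.5, -3.0]
opening: 0.652
grip_force: 30.0
```

>>> jog_arm([
  {"turn": [0,0,0],"slide": [-0.5,0.5,-1],"claw": 0},
  {"turn": [0,0,0],"slide": [0,0,0],"claw": 0},
])

```text
t: 31.9
eef_pos: [509.7, 259.7, 91.9]
tcp_rot: [-3.141, 0.174, 2.383]
ft_force: [1.0, -1.4, 0.3]
opening: 0.648
grip_force: 30.0
```

>>> jog_arm([
  {"turn": [0,0,0],"slide": [0.5,-0.5,1],"claw": 0},
  {"turn": [0,0,0],"slide": [2,-2,-2],"claw": 0},
  {"turn": [0,0,0],"slide": [1,-1,-1],"claw": 0},
  {"turn": [0,0,0],"slide": [0,0,0],"claw": 0},
])

```text
t: 32.4
eef_pos: [512.9, 256.2, 89.4]
tcp_rot: [-3.14, 0.173, 2.383]
ft_force: [0.4, 0.9, -4.1]
opening: 0.649
grip_force: 30.0
```

```bash
python3 -c "
from st import *
rep(0,-8,45,42)"
```

```text
t 32.4
x,y,d [-21.0, 0.3, 81.4] zerr 0.24 want d 85 F [ 0.4  0.9 -4.1] M [ 0.15 -0.02 -0.02] grip 30.0 axes XP,YP,DP [-0.59  0.57  0.57] [-0.69 -0.72  0.  ] [ 0.41 -0.4   0.82]
```

Within about 1 mm of the floor and 3 mm of the wall; releasing with a limited opening (mug beside).

>>> jog_arm([
  {"turn": [0,0,0],"slide": [0,0,0],"claw": 82},
  {"turn": [0,0,0],"slide": [0,0,0],"claw": 82},
  {"turn": [0,0,0],"slide": [0,0,0],"claw": 82},
  {"turn": [0,0,0],"slide": [0,0,0],"claw": 82},
])

```text
t: 32.9
eef_pos: [513.0, 256.3, 89.7]
tcp_rot: [-3.141, 0.173, 2.383]
ft_force: [-0.3, 0.4, -0.3]
opening: 0.815
grip_force: 0.0
```

>>> jog_arm([
  {"turn": [0,0,0],"slide": [-2,2,15],"claw": 82},
  {"turn": [0,0,0],"slide": [-4,4,30],"claw": 82},
  {"turn": [0,0,0],"slide": [-5,5,40],"claw": 82},
  {"turn": [0,0,0],"slide": [-5,5,40],"claw": 82},
  {"turn": [0,0,0],"slide": [-20,-20,40],"claw": 82},
])

```text
t: 33.52
eef_pos: [476.8, 253.0, 256.9]
tcp_rot: [3.141, 0.173, 2.384]
ft_force: [-0.4, -0.2, -0.1]
opening: 0.82
grip_force: 0.0
```

```bash
cat > chk.py <<'E'
from wt import *
d=read_camera("wrist"); f=d["frame"]; g=f.min(2)
z=-DP
mk=((g>150)&(f.max(2).astype(int)-g<70)).astype('u1'); mk=cv2.morphologyEx(mk,cv2.MORPH_OPEN,np.ones((7,7))); n,l,s,c=cv2.connectedComponentsWithStats(mk)
for yp,half in((100,56),(0,42)):
    J=np.c_[XP,np.cross(z,XP),z]
    for x,y,li in((-24,0,0),):
        u=fproj(d,boxpts(hung(yp,half,li,x),J,np.array([31,31,half]))); print(yp,"base face px",u[:4].round().tolist(),"mouth",u[4:].round().tolist())
print([(s[i].tolist(),c[i].round().tolist()) for i in range(1,n) if s[i,4]>700])
for q in("tall_jar","short_jar"): print(q,[(np.round(r["xy"]).tolist(),round(r["conf"],2)) for r in look_for(q,"wrist")][:4])
for n_ in("scene","top"):
    read_camera(n_)
    for q in("tall_jar","short_jar","pepper_mill","jam_jar","dish_soap"): print(n_,q,[(np.round(r["xy"]).tolist(),round(r["conf"],2)) for r in look_for(q,n_)][:4])
S=read_camera("scene"); print("scene expected centres",proj(S,hung(100,56)).round(),proj(S,hung(0,42)).round())
E
python3 chk.py
```

```text
t 33.52
100 base face px [[170.0, 215.0], [221.0, 216.0], [215.0, 191.0], [154.0, 191.0]] mouth [[182.0, 140.0], [227.0, 139.0], [222.0, 107.0], [172.0, 109.0]]
0 base face px [[254.0, 216.0], [308.0, 216.0], [317.0, 191.0], [254.0, 191.0]] mouth [[255.0, 156.0], [303.0, 157.0], [310.0, 126.0], [254.0, 125.0]]
[([0, 0, 60, 156, 3610], [27.0, 59.0]), ([448, 0, 64, 145, 5357], [483.0, 67.0]), ([153, 84, 248, 135, 21218], [268.0, 163.0]), ([18, 113, 42, 28, 861], [40.0, 128.0]), ([455, 137, 45, 44, 941], [478.0, 160.0]), ([430, 167, 82, 97, 4444], [472.0, 219.0]), ([19, 175, 83, 62, 2600], [64.0, 209.0])]
tall_jar [([194.0, 162.0], 0.64), ([174.0, 318.0], 0.42)]
short_jar [([280.0, 163.0], 0.62), ([318.0, 303.0], 0.24)]
scene tall_jar [([239.0, 246.0], 0.98), ([161.0, 242.0], 0.73), ([281.0, 189.0], 0.68)]
scene short_jar [([200.0, 242.0], 0.72), ([319.0, 195.0], 0.64)]
scene pepper_mill [([232.0, 199.0], 0.66)]
scene jam_jar [([307.0, 244.0], 0.7)]
scene dish_soap [([182.0, 198.0], 0.96)]
top tall_jar [([340.0, 163.0], 0.82), ([184.0, 240.0], 0.8)]
top short_jar [([154.0, 203.0], 0.92), ([380.0, 193.0], 0.9)]
top pepper_mill [([276.0, 134.0], 0.85)]
top jam_jar [([258.0, 267.0], 0.65)]
top dish_soap [([199.0, 116.0], 0.83)]
scene expected centres [[238. 247.]] [[199. 241.]]
```

```bash
python3 -c "
from cell import *
print(job_done())"
```

```text
the job is handed in; nothing more can be done
None
```

Both white canisters hang mouth down on the rack, the tall one on the near peg and the short one on the middle peg, both released. I felt the tall one's base press on its peg end and the short one's touch lightly; the short one was let go about 1 mm above, and the final camera check matched both hung positions. The pepper mill, jam jar and washing-up liquid show where they started, and the job was handed in at about 34 s.

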